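# Fetch the bushing from behind the shafts and gauge it

### The arm

A 7-joint arm with a two-finger parallel gripper is mounted at the origin on the work surface. World frame = base frame: x ahead of the robot, y to its left, z up, the work surface at z = 0. Lengths are in m, angles in rad, forces in N, time in s.
With the tool pointing down it reaches from about 0.4 to 0.75 m from the base axis. Payload 19.5 kg.
Tool frame: the origin (TCP) lies midway between the tips of the shut fingers; the grasp point (between the pads) lies manip.pinch_z behind it (manip.pinch_z is the distance from the TCP to the grasp point, in m); y points along the fingers, z is the direction in which the jaws open and shut, and the axes are right-handed (so a half turn about y gives the same grasp; the last joint's range is limited). The gripper opens to 85 mm and grips with 20 to 120 N. Pads are 22 mm wide; open, the fingers measure 114 mm over their backs; the gripper's body (76 mm by 85 mm) begins 54 mm behind the grasp point. The pads swing forward as they close: fully open they stand 13 mm farther back than shut.
Start: joints at [-1.388, 0.707, -0.028, 1.485, 0.022, 0.951, -0.075], TCP at [0.128, 0.561, 0.231] pointing down, gripper open.
Joint ranges: [-2.71, 2.71], [-0.32, 2.16], [-1.57, 1.52], [0, 2.45], [-1.46, 4.6], [0, 2.02], [-2.83, 2.83]. Speed limits (rad/s): [1.89, 1.89, 2.57, 2.57, 3.01, 3.01, 3.01].

### API

Orientations are given as a unit quaternion [w, x, y, z].
In Python, from workcell import observe, cams, manip gives the robot as it stands.
- The arm moves only by the shell command python3 -m pendant 'ROWS' [FORCE]. ROWS is JSON, a list of rows, each an object of numbers: "x", "y", "z": the shift along the world's x, y, z in m; "rx", "ry", "rz": the turn, a rotation vector about the world's x, y, z in degrees; "grip": the finger opening in m, from 0 to 0.0854. A call has 1 to 20 rows; each row is the pose to reach, as a shift and turn from the pose commanded when the call began; what a row does not reach only later rows make up. A row lasts 1/12 s, in which the tool goes at most 41.7 mm and 7.16 degrees, less where a joint would pass 70% of its speed; a pose out of reach is approached as far as the arm can. A call with a gripper value outside its range is refused whole. The fingers move at their own pace and stop on an object; FORCE is the grip in N (left out, the last holds). Time passes only in rows, so rows that repeat a pose let the fingers close. It gives the time, the measured TCP pose, the force and the opening at its end, in the units of the state.
- observe(): the state, without advancing time (a new reading comes with each control period).
- cams.camera(name): name is "side" or "top" or "wrist"; returns (picture, depth): 384x512x3 uint8, blue, green, red; 384x512 float32, m along the optical axis (not along the pixel's ray), 0 where there is no reading.
- cams.camera_info(name): a dict with "mtx" (3x3 intrinsics, pixels), "D" ([k1, k2, p1, p2, k3] as OpenCV has them; the pictures are not rectified), "eye" and "orientation" of the camera in the world. Camera axes: x right, y down, z forward; pixel columns grow to the right and rows downward; lengths in m; the calibration is good to about 2 mm. A picture is of the moment at which its call begins: read the wrist's pose just before it. camera_info takes no time and is no camera call; for the wrist camera it gives the pose at the moment of the call.
- manip.finish_job(): hands the job in, once; it reports no verdict.
The state is a dict: "t": time; "q": joint angles; "joint_velocities": joint speeds; "joint_torque": joint torques, N m; "eef_pos": TCP position; "tool_rot": TCP orientation; "contact_force": force on the tool from outside, world axes, zero at the start; "ft_torque": the same for the moment, N m; "opening": finger opening in m.
Only numpy, scipy, OpenCV 4.12 (cv2) and the standard library are available. Lean on these libraries where they do the work, as an engineer would, in place of code of your own. Each camera call takes 0.05 s, during which the arm holds its last target.

### The job

The brass bushing stands at the back of the aluminium rack, behind the two capped shafts. Leaving the bushing where it is, first stand both shafts upright in the red tray, then put the bushing over the pin of the measuring station so that it sits flat on the steel disc, and then stand each shaft back upright on the very rack pad it came from. Set things down rather than dropping them, tip nothing over, and leave the jar, the wrench and the screwdriver alone.

Things in the scene. Friction and masses are not known exactly. Their poses are not given: they have to be found in the camera images.
- shaft_blue_center (a point): A standing turned steel shaft with a blue plastic cap, 100 mm tall in all: foot 46 mm in diameter and 20 mm high, then a 26 mm neck, then the cap, 36 mm in diameter, from 65 to 100 mm above the underside (grip it by the cap, its middle is 32 mm above this point). About 0.35 kg. This point is on its axis, half-way up (50 mm above the underside); z up along the axis.
- shaft_yellow_center (a point): A standing turned steel shaft with a yellow plastic cap, 100 mm tall in all: foot 46 mm in diameter and 20 mm high, then a 26 mm neck, then the cap, 36 mm in diameter, from 65 to 100 mm above the underside (grip it by the cap, its middle is 32 mm above this point). About 0.35 kg. This point is on its axis, half-way up (50 mm above the underside); z up along the axis.
- bushing_center (a point): The brass bushing: an upright ring, outer diameter 44 mm, bore 30 mm, 40 mm tall, about 0.22 kg. This point is on its axis, half-way up (20 mm above the underside); z up. With the shafts in place there is no room for a gripper around it.
- rack: Fixed aluminium plate 160 x 160 mm, 12 mm thick, with a steel fence along its rear (+x) edge, 6 mm thick, rising 30 mm above the plate. Origin: centre of the underside; z up, x from the open front to the fence, y to the left. Three flat black round pads of 49 mm diameter (painted, no height) on its top at (x, y) = (-12, 36), (-12, -36) mm for the two shafts (either one on either pad at the start) and (24, 0) mm for the bushing.
- tray: Fixed red open tray, outside 130 (x) x 180 (y) x 25 mm high, walls and floor 5 mm thick: the side area for the shafts; both fit side by side along y. Origin: centre of the underside; z up.
- gauge: Fixed measuring station: green base 20 mm high, 110 mm wide (y), from 55 mm in front of to 105 mm behind the pin (x), with a steel disc of 80 mm diameter and a pin on it, and a white display box at the rear, 26 mm deep, centred 88 mm behind the pin, its top 50 mm above the table. Origin: on the pin's axis, at the underside; x points from the pin to the display box, z up.
- gauge_seat (a point): Where the bushing sits: the foot of the pin, on the pin's axis at the top face of the steel disc, 28 mm above the table. The pin is 11 mm in diameter and rises 22 mm above this point, so the bushing's 30 mm bore leaves 9.5 mm of play all round.
- jar: Bystander: white closed jar with a black lid, 56 mm in diameter, 75 mm tall, standing. Origin: centre of its underside.
- wrench: Bystander: steel wrench, 130 mm long, lying flat. Origin at its underside, x along its length.
- screwdriver: Bystander: screwdriver with orange handle, 150 mm long, lying. Origin at its underside, x along its length.
Mind the look-alikes: they are no part of the job. What is shaped like the part that bears shaft_blue_center but brown or pink is not meant. What is shaped like the part that bears shaft_yellow_center but purple is not meant.

How it is judged:
By the outcome, as a careful person would: the job done as asked, in the order asked, and still so for the second after the job is handed in, with the robot touching nothing.
It also fails if it takes over 128 s, if anything falls off the work surface, if the arm or the gripper's body presses on something with over 40 N, if the wrist force passes 120 N, or if a joint passes its speed limit or range.

## Working session

There is one attempt and no reset: what is moved stays moved. The work goes in short steps, Python scripts to look and compute and a shell command to move; the robot and the scene stay as the last step left them, time stands still between calls to the robot, and variables do not carry over. Pictures are saved under pics/ and viewed, and the job is handed in when it is done.

```bash
ls; mkdir -p pics; python3 - <<'E'
from workcell import observe,cams,manip
import cv2
print(observe()); print(manip.pinch_z)
for n in("side","top","wrist"):
    i=cams.camera_info(n);print(n,i)
    p,d=cams.camera(n); cv2.imwrite(f"pics/{n}0.png",p); import numpy as np; np.save(f"pics/{n}0.npy",d)
E
```

```text
pics
{'t': 0.0, 'q': array([-1.38772049,  0.70703396, -0.02766145,  1.48496799,  0.02197348,
        0.95089464, -0.07548927]), 'joint_velocities': array([-0.00264123,  0.00046428,  0.00112983,  0.0011839 ,  0.00145493,
       -0.00192562, -0.00125382]), 'joint_torque': array([ 1.61320572e-04, -8.83201432e+01,  1.23460192e+00, -2.36174673e+01,
        1.69398141e-02,  6.42712985e-03,  2.69610109e-05]), 'eef_pos': array([0.12807826, 0.560303  , 0.230874  ]), 'tool_rot': array([-0.70229489,  0.70299867, -0.07933969,  0.07924628]), 'contact_force': array([ 0.25225112, -0.69919985, -0.24220487]), 'ft_torque': array([ 0.00846688, -0.01507319, -0.05092015]), 'opening': 0.08523405878895034}
0.0187
side {'mtx': array([[388.8922691 ,   0.        , 254.47752277],
       [  0.        , 388.8922691 , 190.1894046 ],
       [  0.        ,   0.        ,   1.        ]]), 'D': array([-0.12135685,  0.        ,  0.        ,  0.        ,  0.        ]), 'eye': array([ 0.45063405, -0.83825845,  0.77552275]), 'orientation': array([-0.4153781 ,  0.90830874, -0.04070415,  0.02791847])}
top {'mtx': array([[452.41391182,   0.        , 257.7267777 ],
       [  0.        , 452.41391182, 191.39845808],
       [  0.        ,   0.        ,   1.        ]]), 'D': array([0.02563573, 0.        , 0.        , 0.        , 0.        ]), 'eye': array([ 0.46999184, -0.04691359,  1.16792483]), 'orientation': array([-0.02443196,  0.71262443, -0.70068151,  0.02479772])}
wrist {'mtx': array([[281.3902556 ,   0.        , 257.96646097],
       [  0.        , 281.3902556 , 186.52189752],
       [  0.        ,   0.        ,   1.        ]]), 'D': array([-0.06716218,  0.        ,  0.        ,  0.        ,  0.        ]), 'eye': array([0.05734237, 0.57694348, 0.37395522]), 'orientation': array([0.1118128 , 0.77411394, 0.61676309, 0.08859342])}
```

View pics/top0.png

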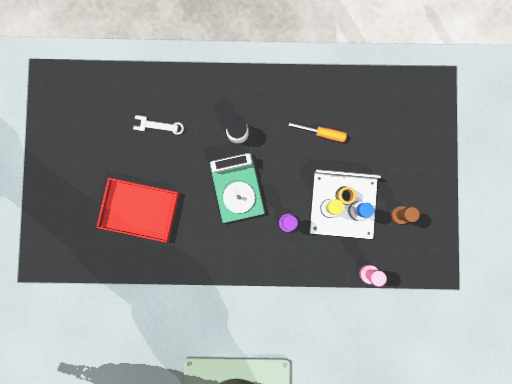

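View pics/side0.png

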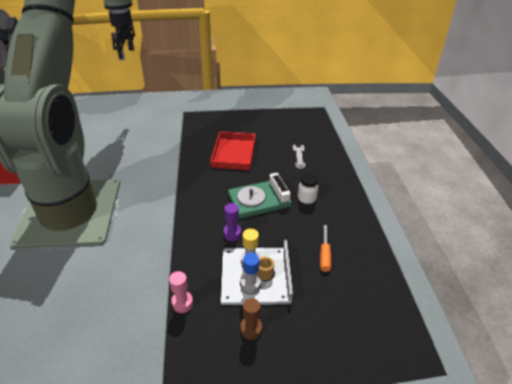

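View pics/wrist0.png

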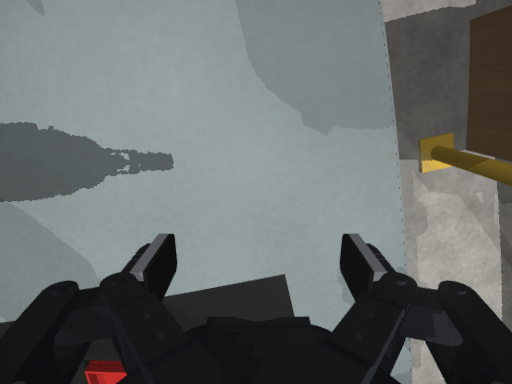

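The top view has everything in it: tray about (138,210), gauge disc (239,197), rack (345,205). The blue cap is at (366,210), yellow (335,208), bushing (347,195). The decoys are purple, brown and pink, and the jar is at (237,133). Next I'll enlarge.

```bash
python3 - <<'E'
import cv2
p=cv2.imread("pics/top0.png")
cv2.imwrite("pics/rack.png",cv2.resize(p[160:250,300:400],None,fx=6,fy=6,interpolation=cv2.INTER_CUBIC))
cv2.imwrite("pics/gt.png",cv2.resize(p[145:245,90:290],None,fx=4,fy=4,interpolation=cv2.INTER_CUBIC))
E
cat > h.py <<'E'
import numpy as np,cv2
from scipy.spatial.transform import Rotation as R
from workcell import cams,observe,manip
def q2R(q): return R.from_quat([q[1],q[2],q[3],q[0]]).as_matrix()
def onz(name,uv,z,info=None):
    i=info or cams.camera_info(name)
    n=cv2.undistortPoints(np.array([[uv]],float),i["mtx"],i["D"])[0,0]
    d=q2R(i["orientation"])@np.array([n[0],n[1],1]); e=i["eye"]
    return e+d*(z-e[2])/d[2]
def proj(name,P,info=None):
    i=info or cams.camera_info(name)
    Rm=q2R(i["orientation"]).T
    return cv2.projectPoints(np.array(P,float).reshape(-1,3),cv2.Rodrigues(Rm)[0],-Rm@i["eye"],i["mtx"],i["D"])[0][:,0]
E
```

```text
(no output)
```

View pics/rack.png

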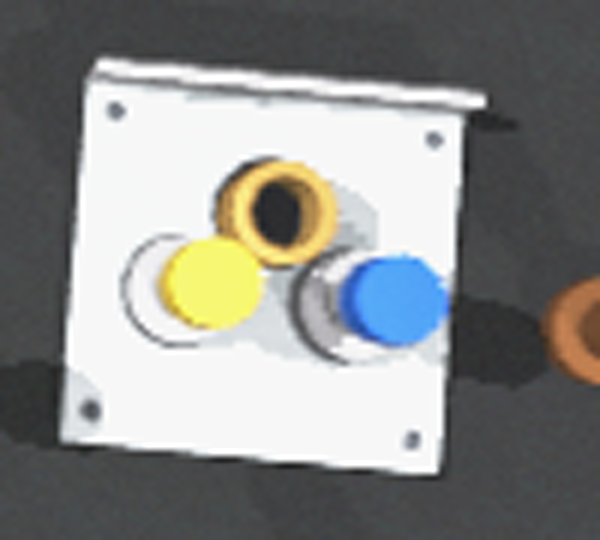

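View pics/gt.png

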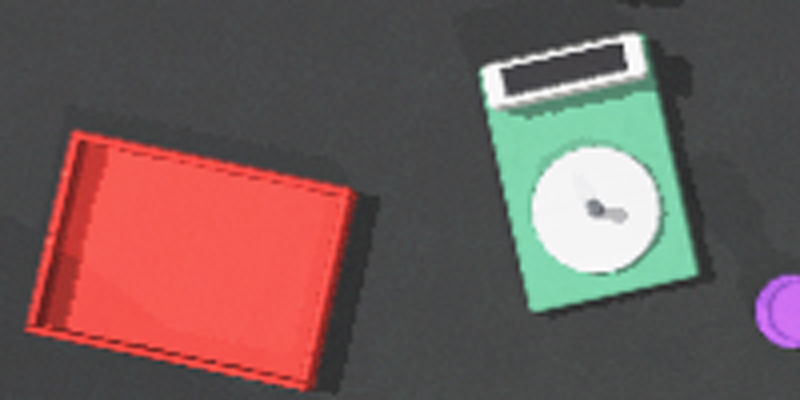

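```bash
python3 - <<'E'
from h import *
f=lambda u,v,s,o:((u+.5)/s-.5+o[0],(v+.5)/s-.5+o[1])
rk=lambda u,v,z:onz("top",f(u,v,6,(300,160)),z)[:2]
gt=lambda u,v,z:onz("top",f(u,v,4,(90,145)),z)[:2]
Y=rk(212,283,.112);B=rk(396,300,.112);bu=rk(278,213,.052);
FL=rk(62,443,.012);FR=rk(438,475,.012);BL=rk(87,85,.012)
print("Y",Y,"B",B,np.linalg.norm(Y-B),"bush",bu,np.linalg.norm(bu-(Y+B)/2))
print("yel pad foot", rk(172,291,.012))
print("rack",FL,FR,BL,np.linalg.norm(FL-FR),np.linalg.norm(FL-BL))
e=FL-FR;print("yaw rack",np.degrees(np.arctan2(-e[0],e[1])))
e=Y-B;print("yaw from shafts",np.degrees(np.arctan2(-e[0],e[1])))
print("disc",gt(597,208,.028),"pin top",gt(594,207,.05))
T=[gt(*p,.025) for p in((75,130),(354,188),(308,390),(28,330))]
print("tray",T,np.mean(T,0),[np.linalg.norm(T[i]-T[i-1]) for i in range(4)])
e=T[0]-T[1];print("tray yaw",np.degrees(np.arctan2(-e[0],e[1])))
e=T[3]-T[2];print("tray yaw",np.degrees(np.arctan2(-e[0],e[1])))
G=[gt(*p,.02) for p in((531,312),(698,273))];e=G[0]-G[1];print("gauge",G,np.linalg.norm(e),np.degrees(np.arctan2(-e[0],e[1])))
for n,z,uv in(("brown",.1,(412,214)),("purple",.1,(288,223)),("pink",.1,(378,279)),("jar",.075,(237,130))):print(n,onz("top",uv,z))
print(q2R(observe()["tool_rot"]))
E
```

```text
Y [ 0.51079918 -0.22748374] B [ 0.50542748 -0.29885167] 0.07156980421701209 bush [ 0.54239626 -0.26472587] 0.03431832266499959
yel pad foot [ 0.51096685 -0.22760103]
rack [ 0.44574244 -0.18137131] [ 0.43507853 -0.3403869 ] [ 0.59848343 -0.19073698] 0.15937276103262618 0.15302785686155984
yaw rack -3.8366276001106137
yaw from shafts -4.304405459262343
disc [5.35476489e-01 5.10338905e-04] pin top [0.5348009  0.00146298]
tray [array([0.57950469, 0.33157937]), array([0.54572547, 0.15450855]), array([0.41828405, 0.17954336]), array([0.45301729, 0.35581719])] [0.49913288 0.25536212] [np.float64(0.12878871682950216), np.float64(0.18026399611050484), np.float64(0.12987708157306638), np.float64(0.1796631921885395)]
tray yaw -10.80036100110282
tray yaw -11.146844198123917
gauge [array([0.46934833, 0.04127376]), array([ 0.49576714, -0.06396913])] 0.10850815322135499 14.091609944117268
brown [ 0.49734893 -0.41050627  0.1       ]
purple [ 0.47111473 -0.11935957  0.1       ]
pink [ 0.34472946 -0.33036839  0.1       ]
jar [0.69572654 0.00633537 0.075     ]
[[ 9.74844762e-01 -1.50250291e-04  2.22884873e-01]
 [-2.22884921e-01 -8.06482517e-04  9.74844429e-01]
 [ 3.32820946e-05 -9.99999664e-01 -8.19683782e-04]]
```

The measurements agree with the given sizes: the shafts are 71.6 mm apart (72 expected), the tray reads 180x129 mm, and the bushing is 34 mm behind the shaft line (36 expected). I'll move above the yellow shaft at height, with the opening narrowed to 56 mm.

```bash
python3 -m pendant '[{"x":0.01,"y":-0.005,"grip":0.056},{"x":0.035,"y":-0.02,"grip":0.056},{"x":0.065,"y":-0.04,"grip":0.056},{"x":0.095,"y":-0.06,"grip":0.056},{"x":0.125,"y":-0.08,"grip":0.056},{"x":0.155,"y":-0.1,"grip":0.056},{"x":0.185,"y":-0.12,"grip":0.056},{"x":0.21,"y":-0.14,"grip":0.056},{"x":0.235,"y":-0.165,"grip":0.056},{"x":0.26,"y":-0.19,"grip":0.056},{"x":0.28,"y":-0.22,"grip":0.056},{"x":0.3,"y":-0.25,"grip":0.056},{"x":0.315,"y":-0.285,"grip":0.056},{"x":0.33,"y":-0.32,"grip":0.056},{"x":0.34,"y":-0.355,"grip":0.056},{"x":0.345,"y":-0.39,"grip":0.056},{"x":0.35,"y":-0.425,"grip":0.056},{"x":0.355,"y":-0.46,"grip":0.056},{"x":0.36,"y":-0.49,"grip":0.056},{"x":0.365,"y":-0.52,"grip":0.056}]' 60
python3 -m pendant '[{"y":-0.035},{"y":-0.07},{"x":0.005,"y":-0.105},{"x":0.008,"y":-0.14},{"x":0.01,"y":-0.175},{"x":0.012,"y":-0.21},{"x":0.015,"y":-0.235},{"x":0.017,"y":-0.255},{"x":0.018,"y":-0.268},{"x":0.018,"y":-0.268},{"x":0.018,"y":-0.268},{"x":0.018,"y":-0.268}]'
python3 - <<'E'
from h import *
s=observe();print(s["q"],s["eef_pos"],s["opening"]);i=cams.camera_info("wrist");p,d=cams.camera("wrist");cv2.imwrite("pics/w1.png",p)
print(s["tool_rot"])
for P in((.511,-.2275,.112),(.5054,-.2989,.112),(.5424,-.2647,.052)):print(proj("wrist",P,i))
E
```

```text
[-1.38769594  0.70693416 -0.02761174  1.48484596  0.02200973  0.95093565
 -0.07547149] [0.12813441 0.56034652 0.23096053] 0.08530465109729028
[-0.7023565   0.70293508 -0.07932282  0.0792812 ]
[[-69.31966108 437.09225295]]
[[-82.56773249 427.26628496]]
[[-57.49369411 427.1649674 ]]schema error: expected keys x, y, z, rx, ry, rz, grip
schema error: expected keys x, y, z, rx, ry, rz, grip
```

View pics/w1.png

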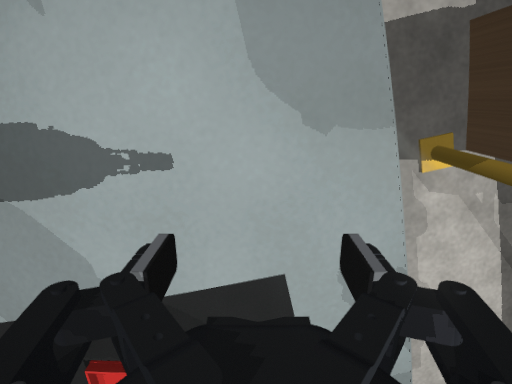

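The call was refused because every row needs all seven keys. I'll retype it with waypoints.

```bash
python3 -m pendant '[{"x":0.02,"y":-0.01,"z":0,"rx":0,"ry":0,"rz":0,"grip":0.056},{"x":0.05,"y":-0.03,"z":0,"rx":0,"ry":0,"rz":0,"grip":0.056},{"x":0.08,"y":-0.05,"z":0,"rx":0,"ry":0,"rz":0,"grip":0.056},{"x":0.11,"y":-0.07,"z":0,"rx":0,"ry":0,"rz":0,"grip":0.056},{"x":0.14,"y":-0.09,"z":0,"rx":0,"ry":0,"rz":0,"grip":0.056},{"x":0.17,"y":-0.11,"z":0,"rx":0,"ry":0,"rz":0,"grip":0.056},{"x":0.2,"y":-0.13,"z":0,"rx":0,"ry":0,"rz":0,"grip":0.056},{"x":0.23,"y":-0.16,"z":0,"rx":0,"ry":0,"rz":0,"grip":0.056},{"x":0.26,"y":-0.19,"z":0,"rx":0,"ry":0,"rz":0,"grip":0.056},{"x":0.29,"y":-0.22,"z":0,"rx":0,"ry":0,"rz":0,"grip":0.056},{"x":0.31,"y":-0.25,"z":0,"rx":0,"ry":0,"rz":0,"grip":0.056},{"x":0.33,"y":-0.28,"z":0,"rx":0,"ry":0,"rz":0,"grip":0.056},{"x":0.34,"y":-0.32,"z":0,"rx":0,"ry":0,"rz":0,"grip":0.056},{"x":0.35,"y":-0.35,"z":0,"rx":0,"ry":0,"rz":0,"grip":0.056},{"x":0.35,"y":-0.38,"z":0,"rx":0,"ry":0,"rz":0,"grip":0.056},{"x":0.35,"y":-0.38,"z":0,"rx":0,"ry":0,"rz":0,"grip":0.056}]' 60
python3 -m pendant '[{"x":0,"y":-0.03,"z":0,"rx":0,"ry":0,"rz":0,"grip":0.056},{"x":0,"y":-0.07,"z":0,"rx":0,"ry":0,"rz":0,"grip":0.056},{"x":0.01,"y":-0.11,"z":0,"rx":0,"ry":0,"rz":0,"grip":0.056},{"x":0.01,"y":-0.15,"z":0,"rx":0,"ry":0,"rz":0,"grip":0.056},{"x":0.01,"y":-0.19,"z":0,"rx":0,"ry":0,"rz":0,"grip":0.056},{"x":0.02,"y":-0.23,"z":0,"rx":0,"ry":0,"rz":0,"grip":0.056},{"x":0.02,"y":-0.27,"z":0,"rx":0,"ry":0,"rz":0,"grip":0.056},{"x":0.03,"y":-0.31,"z":0,"rx":0,"ry":0,"rz":0,"grip":0.056},{"x":0.03,"y":-0.35,"z":0,"rx":0,"ry":0,"rz":0,"grip":0.056},{"x":0.033,"y":-0.38,"z":0,"rx":0,"ry":0,"rz":0,"grip":0.056},{"x":0.033,"y":-0.408,"z":0,"rx":0,"ry":0,"rz":0,"grip":0.056},{"x":0.033,"y":-0.408,"z":0,"rx":0,"ry":0,"rz":0,"grip":0.056},{"x":0.033,"y":-0.408,"z":0,"rx":0,"ry":0,"rz":0,"grip":0.056},{"x":0.033,"y":-0.408,"z":0,"rx":0,"ry":0,"rz":0,"grip":0.056}]'
python3 - <<'E'
from h import *
s=observe();print(s["q"],s["eef_pos"],s["opening"],s["contact_force"]);i=cams.camera_info("wrist");p,d=cams.camera("wrist");cv2.imwrite("pics/w2.png",p)
print(s["tool_rot"])
for P in((.511,-.2275,.112),(.5054,-.2989,.112),(.5424,-.2647,.052)):print(proj("wrist",P,i))
E
```

```text
t: 1.53
eef_pos: [0.4789, 0.1745, 0.2313]
tool_rot: [-0.701, 0.703, -0.081, 0.082]
contact_force: [-0.3, -1.3, 0.5]
opening: 0.0562
t: 2.7
eef_pos: [0.5112, -0.2268, 0.2312]
tool_rot: [0.703, -0.702, 0.079, -0.079]
contact_force: [-0.7, 0.6, 0.4]
opening: 0.0557
[ 0.45521048  0.68516376 -0.18220948  1.54076147  0.14307685  0.92911213
  1.57388964] [ 0.51120132 -0.22678673  0.23115413] 0.05573371149756284 [-0.66596775  0.6249235   0.37223445]
[ 0.70283995 -0.70248526  0.07924164 -0.07906477]
[[256.82407552 182.07380654]]
[[184.67598563 192.38440035]]
[[232.86578313 199.8200578 ]]
```

View pics/w2.png

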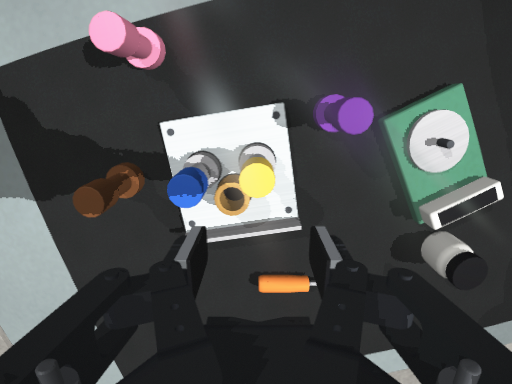

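Wrist view: yellow cap about (257,180), blue (187,187), bushing bore about (234,197). The predictions are within a few pixels. I'll enlarge to check.

```bash
python3 - <<'E'
from h import *
p=cv2.imread("pics/w2.png");i=cams.camera_info("wrist")
for P in((.511,-.2275,.112),(.5054,-.2989,.112),(.5424,-.2647,.052)):
    r=.018 if P[2]>.1 else .022
    pts=proj("wrist",[(P[0]+r*np.cos(a),P[1]+r*np.sin(a),P[2]) for a in np.linspace(0,6.28,30)],i)
    if P[2]>.1:print(pts.mean(0))
    p=p if P is None else p
c=cv2.resize(p[140:230,150:300],None,fx=5,fy=5,interpolation=cv2.INTER_CUBIC)
cv2.imwrite("pics/w2c.png",c)
f=lambda u,v:((u+.5)/5-.5+150,(v+.5)/5-.5+140)
E
```

```text
[256.58739075 182.37775475]
[184.52958711 192.62129927]
```

View pics/w2c.png

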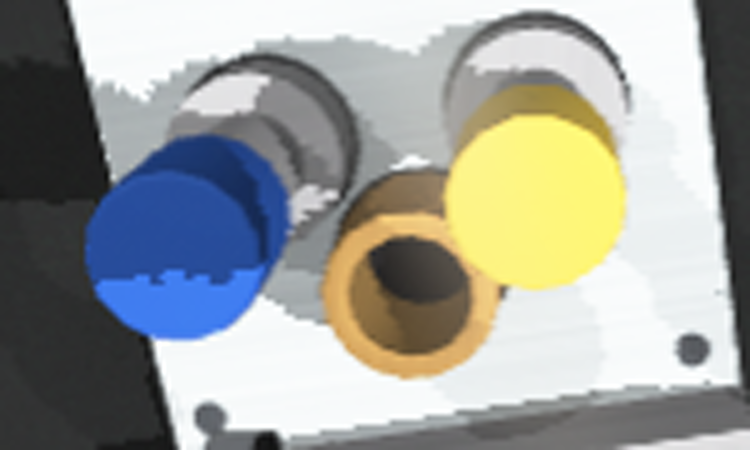

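The wrist camera agrees to within 2 mm, suggesting x about 1–2 mm lower. Going down on the yellow shaft.

```bash
python3 -m pendant '[{"x":-0.001,"y":-0.001,"z":-0.02,"rx":0,"ry":0,"rz":0,"grip":0.056},{"x":-0.001,"y":-0.001,"z":-0.045,"rx":0,"ry":0,"rz":0,"grip":0.056},{"x":-0.001,"y":-0.001,"z":-0.07,"rx":0,"ry":0,"rz":0,"grip":0.056},{"x":-0.001,"y":-0.001,"z":-0.095,"rx":0,"ry":0,"rz":0,"grip":0.056},{"x":-0.001,"y":-0.001,"z":-0.115,"rx":0,"ry":0,"rz":0,"grip":0.056},{"x":-0.001,"y":-0.001,"z":-0.13,"rx":0,"ry":0,"rz":0,"grip":0.056},{"x":-0.001,"y":-0.001,"z":-0.145,"rx":0,"ry":0,"rz":0,"grip":0.056},{"x":-0.001,"y":-0.001,"z":-0.157,"rx":0,"ry":0,"rz":0,"grip":0.056},{"x":-0.001,"y":-0.001,"z":-0.157,"rx":0,"ry":0,"rz":0,"grip":0.056},{"x":-0.001,"y":-0.001,"z":-0.157,"rx":0,"ry":0,"rz":0,"grip":0.056}]'
python3 -m pendant '[{"x":0,"y":0,"z":0,"rx":0,"ry":0,"rz":0,"grip":0.045},{"x":0,"y":0,"z":0,"rx":0,"ry":0,"rz":0,"grip":0.04},{"x":0,"y":0,"z":0,"rx":0,"ry":0,"rz":0,"grip":0.036},{"x":0,"y":0,"z":0,"rx":0,"ry":0,"rz":0,"grip":0.03},{"x":0,"y":0,"z":0,"rx":0,"ry":0,"rz":0,"grip":0.03},{"x":0,"y":0,"z":0,"rx":0,"ry":0,"rz":0,"grip":0.03},{"x":0,"y":0,"z":0,"rx":0,"ry":0,"rz":0,"grip":0.03},{"x":0,"y":0,"z":0,"rx":0,"ry":0,"rz":0,"grip":0.03}]' 60
python3 - <<'E'
from h import *
p,d=cams.camera("wrist");cv2.imwrite("pics/w3.png",p);p,d=cams.camera("side");cv2.imwrite("pics/s3.png",p)
E
```

```text
t: 3.58
eef_pos: [0.5103, -0.2276, 0.0744]
tool_rot: [0.703, -0.703, 0.079, -0.079]
contact_force: [0.5, -0.3, 0.3]
opening: 0.0562
t: 4.25
eef_pos: [0.5107, -0.2283, 0.0752]
tool_rot: [-0.703, 0.703, -0.079, 0.08]
contact_force: [-0.6, 2.3, 10.8]
opening: 0.0348
```

View pics/w3.png

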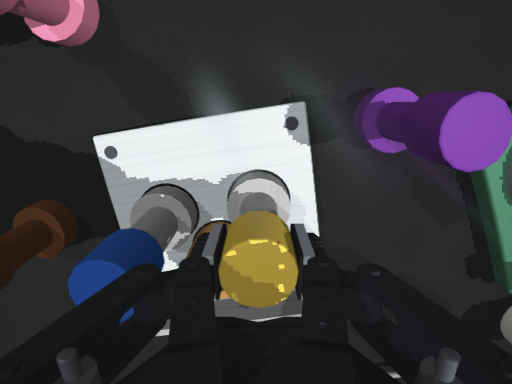

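The yellow cap sits centred between the pads (opening 34.8 mm), with the TCP at (0.5107,-0.2283,0.0752). Lifting and carrying it to the left tray slot.

```bash
python3 -m pendant '[{"x":0,"y":0,"z":0.004,"rx":0,"ry":0,"rz":0,"grip":0.03},{"x":0,"y":0,"z":0.012,"rx":0,"ry":0,"rz":0,"grip":0.03},{"x":0,"y":0,"z":0.025,"rx":0,"ry":0,"rz":0,"grip":0.03},{"x":0,"y":0,"z":0.045,"rx":0,"ry":0,"rz":0,"grip":0.03},{"x":0,"y":0,"z":0.065,"rx":0,"ry":0,"rz":0,"grip":0.03},{"x":0,"y":0,"z":0.085,"rx":0,"ry":0,"rz":0,"grip":0.03},{"x":0,"y":0,"z":0.105,"rx":0,"ry":0,"rz":0,"grip":0.03},{"x":0,"y":0,"z":0.125,"rx":0,"ry":0,"rz":0,"grip":0.03},{"x":0,"y":0,"z":0.14,"rx":0,"ry":0,"rz":0,"grip":0.03},{"x":0,"y":0,"z":0.15,"rx":0,"ry":0,"rz":0,"grip":0.03},{"x":0,"y":0,"z":0.15,"rx":0,"ry":0,"rz":0,"grip":0.03}]'
python3 -m pendant '[{"x":0,"y":0.01,"z":0,"rx":0,"ry":0,"rz":0,"grip":0.03},{"x":0,"y":0.025,"z":0,"rx":0,"ry":0,"rz":0,"grip":0.03},{"x":0,"y":0.05,"z":0,"rx":0,"ry":0,"rz":0,"grip":0.03},{"x":0,"y":0.08,"z":0,"rx":0,"ry":0,"rz":0,"grip":0.03},{"x":0,"y":0.11,"z":0,"rx":0,"ry":0,"rz":0,"grip":0.03},{"x":0,"y":0.14,"z":0,"rx":0,"ry":0,"rz":0,"grip":0.03},{"x":0,"y":0.17,"z":0,"rx":0,"ry":0,"rz":0,"grip":0.03},{"x":0,"y":0.2,"z":0,"rx":0,"ry":0,"rz":0,"grip":0.03},{"x":0,"y":0.23,"z":0,"rx":0,"ry":0,"rz":0,"grip":0.03},{"x":0,"y":0.26,"z":0,"rx":0,"ry":0,"rz":0,"grip":0.03},{"x":0,"y":0.29,"z":0,"rx":0,"ry":0,"rz":0,"grip":0.03},{"x":0,"y":0.32,"z":0,"rx":0,"ry":0,"rz":0,"grip":0.03},{"x":0,"y":0.35,"z":0,"rx":0,"ry":0,"rz":0,"grip":0.03},{"x":0,"y":0.38,"z":0,"rx":0,"ry":0,"rz":0,"grip":0.03},{"x":0,"y":0.41,"z":0,"rx":0,"ry":0,"rz":0,"grip":0.03},{"x":0,"y":0.44,"z":0,"rx":0,"ry":0,"rz":0,"grip":0.03},{"x":-0.002,"y":0.47,"z":0,"rx":0,"ry":0,"rz":0,"grip":0.03},{"x":-0.004,"y":0.495,"z":0,"rx":0,"ry":0,"rz":0,"grip":0.03},{"x":-0.004,"y":0.515,"z":0,"rx":0,"ry":0,"rz":0,"grip":0.03},{"x":-0.004,"y":0.525,"z":0,"rx":0,"ry":0,"rz":0,"grip":0.03}]'
python3 -m pendant '[{"x":0,"y":0,"z":0,"rx":0,"ry":0,"rz":0,"grip":0.03},{"x":0,"y":0,"z":0,"rx":0,"ry":0,"rz":0,"grip":0.03},{"x":0,"y":0,"z":0,"rx":0,"ry":0,"rz":0,"grip":0.03}]'
python3 - <<'E'
from h import *
p,d=cams.camera("wrist");cv2.imwrite("pics/w4.png",p);p,d=cams.camera("top");cv2.imwrite("pics/t4.png",p)
E
```

```text
t: 5.27
eef_pos: [0.5106, -0.2288, 0.2267]
tool_rot: [-0.702, 0.703, -0.078, 0.08]
contact_force: [-0.4, 0.3, -3.1]
opening: 0.0345
t: 6.93
eef_pos: [0.5045, 0.2996, 0.2233]
tool_rot: [0.703, -0.703, 0.079, -0.078]
contact_force: [-0.6, 1.0, -3.1]
opening: 0.0349
t: 7.18
eef_pos: [0.5062, 0.2953, 0.224]
tool_rot: [-0.702, 0.703, -0.08, 0.08]
contact_force: [0.5, 0.7, -2.7]
opening: 0.0351
```

View pics/w4.png

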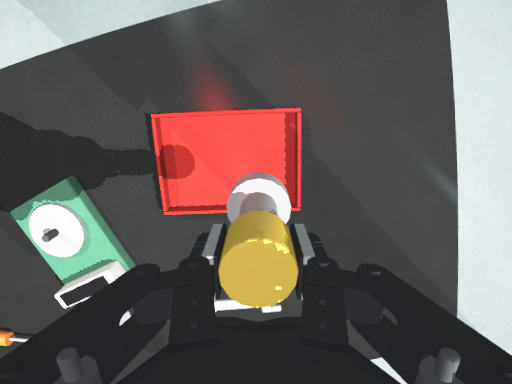

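View pics/t4.png

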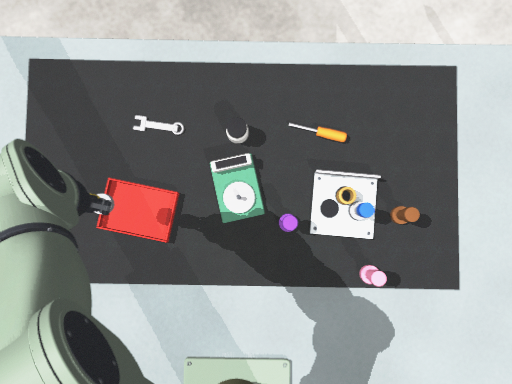

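The yellow shaft hangs upright over the left half of the tray. Its vacated pad shows at (330,208) in the top view. Lowering it.

```bash
python3 -m pendant '[{"x":0,"y":0,"z":-0.01,"rx":0,"ry":0,"rz":0,"grip":0.03},{"x":0,"y":0,"z":-0.03,"rx":0,"ry":0,"rz":0,"grip":0.03},{"x":0,"y":0,"z":-0.055,"rx":0,"ry":0,"rz":0,"grip":0.03},{"x":0,"y":0,"z":-0.08,"rx":0,"ry":0,"rz":0,"grip":0.03},{"x":0,"y":0,"z":-0.105,"rx":0,"ry":0,"rz":0,"grip":0.03},{"x":0,"y":0,"z":-0.125,"rx":0,"ry":0,"rz":0,"grip":0.03},{"x":0,"y":0,"z":-0.14,"rx":0,"ry":0,"rz":0,"grip":0.03},{"x":0,"y":0,"z":-0.148,"rx":0,"ry":0,"rz":0,"grip":0.03},{"x":0,"y":0,"z":-0.152,"rx":0,"ry":0,"rz":0,"grip":0.03},{"x":0,"y":0,"z":-0.152,"rx":0,"ry":0,"rz":0,"grip":0.03},{"x":0,"y":0,"z":-0.152,"rx":0,"ry":0,"rz":0,"grip":0.03}]'
python3 -m pendant '[{"x":0,"y":0,"z":-0.002,"rx":0,"ry":0,"rz":0,"grip":0.03},{"x":0,"y":0,"z":-0.003,"rx":0,"ry":0,"rz":0,"grip":0.03},{"x":0,"y":0,"z":-0.003,"rx":0,"ry":0,"rz":0,"grip":0.03}]'
```

```text
t: 8.2
eef_pos: [0.5066, 0.2965, 0.0731]
tool_rot: [0.703, -0.702, 0.079, -0.08]
contact_force: [-0.3, -0.4, -2.8]
opening: 0.0347
t: 8.45
eef_pos: [0.5062, 0.2966, 0.0695]
tool_rot: [0.703, -0.703, 0.079, -0.079]
contact_force: [0.7, 0.4, -2.5]
opening: 0.0351
```

```bash
python3 -m pendant '[{"x":0,"y":0,"z":-0.001,"rx":0,"ry":0,"rz":0,"grip":0.03},{"x":0,"y":0,"z":-0.001,"rx":0,"ry":0,"rz":0,"grip":0.03},{"x":0,"y":0,"z":-0.001,"rx":0,"ry":0,"rz":0,"grip":0.03}]'
python3 -m pendant '[{"x":0,"y":0,"z":-0.001,"rx":0,"ry":0,"rz":0,"grip":0.03},{"x":0,"y":0,"z":-0.001,"rx":0,"ry":0,"rz":0,"grip":0.03},{"x":0,"y":0,"z":-0.001,"rx":0,"ry":0,"rz":0,"grip":0.03}]'
```

```text
t: 8.7
eef_pos: [0.5062, 0.2965, 0.0683]
tool_rot: [-0.703, 0.703, -0.079, 0.079]
contact_force: [-0.1, -0.8, -3.3]
opening: 0.0348
t: 8.95
eef_pos: [0.5063, 0.2967, 0.0682]
tool_rot: [0.703, -0.703, 0.079, -0.08]
contact_force: [-4.2, -1.9, 15.1]
opening: 0.0346
```

It touches down at TCP z 0.068, as predicted. Releasing, then rising.

```bash
python3 -m pendant '[{"x":0,"y":0,"z":0.0005,"rx":0,"ry":0,"rz":0,"grip":0.036},{"x":0,"y":0,"z":0.0005,"rx":0,"ry":0,"rz":0,"grip":0.04},{"x":0,"y":0,"z":0.0005,"rx":0,"ry":0,"rz":0,"grip":0.048},{"x":0,"y":0,"z":0.0005,"rx":0,"ry":0,"rz":0,"grip":0.056},{"x":0,"y":0,"z":0.0005,"rx":0,"ry":0,"rz":0,"grip":0.056},{"x":0,"y":0,"z":0.01,"rx":0,"ry":0,"rz":0,"grip":0.056},{"x":0,"y":0,"z":0.025,"rx":0,"ry":0,"rz":0,"grip":0.056},{"x":0,"y":0,"z":0.05,"rx":0,"ry":0,"rz":0,"grip":0.056},{"x":0,"y":0,"z":0.08,"rx":0,"ry":0,"rz":0,"grip":0.056},{"x":0,"y":0,"z":0.11,"rx":0,"ry":0,"rz":0,"grip":0.056},{"x":0,"y":0,"z":0.14,"rx":0,"ry":0,"rz":0,"grip":0.056},{"x":0,"y":0,"z":0.16,"rx":0,"ry":0,"rz":0,"grip":0.056},{"x":0,"y":0,"z":0.16,"rx":0,"ry":0,"rz":0,"grip":0.056}]'
python3 - <<'E'
from h import *
p,d=cams.camera("wrist");cv2.imwrite("pics/w5.png",p)
E
```

```text
t: 10.03
eef_pos: [0.5072, 0.2971, 0.2319]
tool_rot: [0.704, -0.701, 0.078, -0.081]
contact_force: [0.1, 1.0, 0.6]
opening: 0.0559
```

View pics/w5.png

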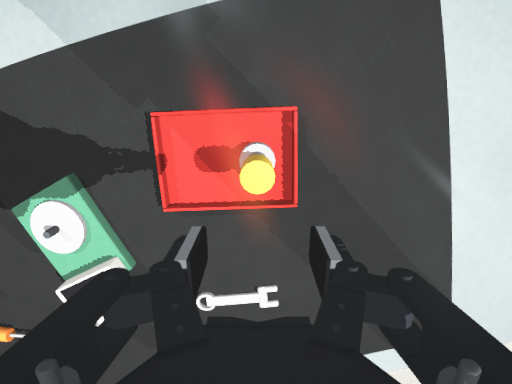

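Yellow stands upright in the tray at (257,175). Now to the blue shaft.

```bash
python3 -m pendant '[{"x":0,"y":-0.015,"z":0,"rx":0,"ry":0,"rz":0,"grip":0.056},{"x":0,"y":-0.045,"z":0,"rx":0,"ry":0,"rz":0,"grip":0.056},{"x":0,"y":-0.08,"z":0,"rx":0,"ry":0,"rz":0,"grip":0.056},{"x":0,"y":-0.115,"z":0,"rx":0,"ry":0,"rz":0,"grip":0.056},{"x":0,"y":-0.15,"z":0,"rx":0,"ry":0,"rz":0,"grip":0.056},{"x":0,"y":-0.185,"z":0,"rx":0,"ry":0,"rz":0,"grip":0.056},{"x":0,"y":-0.22,"z":0,"rx":0,"ry":0,"rz":0,"grip":0.056},{"x":0,"y":-0.255,"z":0,"rx":0,"ry":0,"rz":0,"grip":0.056},{"x":0,"y":-0.29,"z":0,"rx":0,"ry":0,"rz":0,"grip":0.056},{"x":0,"y":-0.325,"z":0,"rx":0,"ry":0,"rz":0,"grip":0.056},{"x":0,"y":-0.36,"z":0,"rx":0,"ry":0,"rz":0,"grip":0.056},{"x":0,"y":-0.395,"z":0,"rx":0,"ry":0,"rz":0,"grip":0.056},{"x":0,"y":-0.43,"z":0,"rx":0,"ry":0,"rz":0,"grip":0.056},{"x":0,"y":-0.465,"z":0,"rx":0,"ry":0,"rz":0,"grip":0.056},{"x":0,"y":-0.5,"z":0,"rx":0,"ry":0,"rz":0,"grip":0.056},{"x":-0.0025,"y":-0.535,"z":0,"rx":0,"ry":0,"rz":0,"grip":0.056},{"x":-0.0025,"y":-0.565,"z":0,"rx":0,"ry":0,"rz":0,"grip":0.056},{"x":-0.0025,"y":-0.586,"z":0,"rx":0,"ry":0,"rz":0,"grip":0.056},{"x":-0.0025,"y":-0.596,"z":0,"rx":0,"ry":0,"rz":0,"grip":0.056},{"x":-0.0025,"y":-0.596,"z":0,"rx":0,"ry":0,"rz":0,"grip":0.056}]'
python3 -m pendant '[{"x":0,"y":0,"z":0,"rx":0,"ry":0,"rz":0,"grip":0.056},{"x":0,"y":0,"z":0,"rx":0,"ry":0,"rz":0,"grip":0.056}]'
python3 - <<'E'
from h import *
p,d=cams.camera("wrist");cv2.imwrite("pics/w6.png",p)
i=cams.camera_info("wrist");print(proj("wrist",[(.5045,-.2995,.112),(.5107,-.2283,.012),(.5424,-.2647,.052)],i))
c=cv2.resize(p[120:240,180:380],None,fx=4,fy=4,interpolation=cv2.INTER_CUBIC)
cv2.imwrite("pics/w6c.png",c)
E
```

```text
t: 11.75
eef_pos: [0.5029, -0.3013, 0.2265]
tool_rot: [-0.702, 0.703, -0.081, 0.08]
contact_force: [-0.4, -0.3, 0.2]
opening: 0.0562
t: 11.92
eef_pos: [0.5039, -0.2979, 0.2271]
tool_rot: [0.703, -0.702, 0.079, -0.079]
contact_force: [0.2, 0.4, 0.9]
opening: 0.0559
[[256.16866838 183.99886054]
 [311.46378036 155.5200338 ]
 [292.07587743 193.83377818]]
```

View pics/w6c.png

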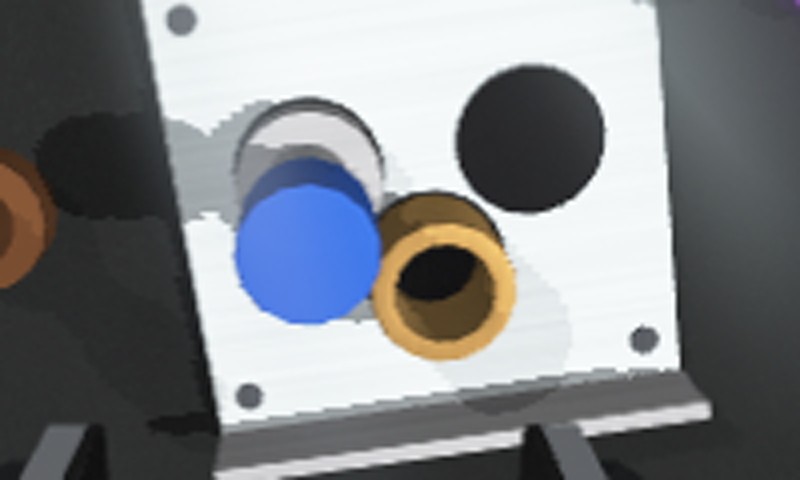

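The blue cap is centred where predicted, within 1 px. Descending and gripping.

```bash
python3 -m pendant '[{"x":0,"y":-0.001,"z":-0.02,"rx":0,"ry":0,"rz":0,"grip":0.056},{"x":0,"y":-0.001,"z":-0.045,"rx":0,"ry":0,"rz":0,"grip":0.056},{"x":0,"y":-0.001,"z":-0.07,"rx":0,"ry":0,"rz":0,"grip":0.056},{"x":0,"y":-0.001,"z":-0.095,"rx":0,"ry":0,"rz":0,"grip":0.056},{"x":0,"y":-0.001,"z":-0.115,"rx":0,"ry":0,"rz":0,"grip":0.056},{"x":0,"y":-0.001,"z":-0.13,"rx":0,"ry":0,"rz":0,"grip":0.056},{"x":0,"y":-0.001,"z":-0.145,"rx":0,"ry":0,"rz":0,"grip":0.056},{"x":0,"y":-0.001,"z":-0.153,"rx":0,"ry":0,"rz":0,"grip":0.056},{"x":0,"y":-0.001,"z":-0.153,"rx":0,"ry":0,"rz":0,"grip":0.056},{"x":0,"y":-0.001,"z":-0.153,"rx":0,"ry":0,"rz":0,"grip":0.056}]'
python3 -m pendant '[{"x":0,"y":0,"z":0,"rx":0,"ry":0,"rz":0,"grip":0.045},{"x":0,"y":0,"z":0,"rx":0,"ry":0,"rz":0,"grip":0.04},{"x":0,"y":0,"z":0,"rx":0,"ry":0,"rz":0,"grip":0.036},{"x":0,"y":0,"z":0,"rx":0,"ry":0,"rz":0,"grip":0.03},{"x":0,"y":0,"z":0,"rx":0,"ry":0,"rz":0,"grip":0.03},{"x":0,"y":0,"z":0,"rx":0,"ry":0,"rz":0,"grip":0.03},{"x":0,"y":0,"z":0,"rx":0,"ry":0,"rz":0,"grip":0.03},{"x":0,"y":0,"z":0,"rx":0,"ry":0,"rz":0,"grip":0.03}]' 60
python3 -m pendant '[{"x":0,"y":0,"z":0.004,"rx":0,"ry":0,"rz":0,"grip":0.03},{"x":0,"y":0,"z":0.012,"rx":0,"ry":0,"rz":0,"grip":0.03},{"x":0,"y":0,"z":0.025,"rx":0,"ry":0,"rz":0,"grip":0.03},{"x":0,"y":0,"z":0.045,"rx":0,"ry":0,"rz":0,"grip":0.03},{"x":0,"y":0,"z":0.065,"rx":0,"ry":0,"rz":0,"grip":0.03},{"x":0,"y":0,"z":0.085,"rx":0,"ry":0,"rz":0,"grip":0.03},{"x":0,"y":0,"z":0.105,"rx":0,"ry":0,"rz":0,"grip":0.03},{"x":0,"y":0,"z":0.125,"rx":0,"ry":0,"rz":0,"grip":0.03},{"x":0,"y":0,"z":0.14,"rx":0,"ry":0,"rz":0,"grip":0.03},{"x":0,"y":0,"z":0.15,"rx":0,"ry":0,"rz":0,"grip":0.03},{"x":0,"y":0,"z":0.15,"rx":0,"ry":0,"rz":0,"grip":0.03}]'
```

```text
t: 12.8
eef_pos: [0.5039, -0.3, 0.0747]
tool_rot: [0.703, -0.703, 0.079, -0.079]
contact_force: [-0.1, -0.5, 0.2]
opening: 0.056
t: 13.47
eef_pos: [0.5042, -0.3002, 0.0752]
tool_rot: [0.703, -0.703, 0.079, -0.08]
contact_force: [-0.1, 4.3, 9.9]
opening: 0.0353
t: 14.38
eef_pos: [0.5041, -0.3009, 0.2267]
tool_rot: [-0.702, 0.703, -0.078, 0.08]
contact_force: [0.4, -0.3, -4.5]
opening: 0.0352
```

Blue is held, gripped at (0.5042,-0.3002,0.0752). Carrying it to the right tray slot.

```bash
python3 -m pendant '[{"x":0,"y":0.01,"z":0,"rx":0,"ry":0,"rz":0,"grip":0.03},{"x":0,"y":0.025,"z":0,"rx":0,"ry":0,"rz":0,"grip":0.03},{"x":0,"y":0.05,"z":0,"rx":0,"ry":0,"rz":0,"grip":0.03},{"x":0,"y":0.08,"z":0,"rx":0,"ry":0,"rz":0,"grip":0.03},{"x":0,"y":0.11,"z":0,"rx":0,"ry":0,"rz":0,"grip":0.03},{"x":0,"y":0.14,"z":0,"rx":0,"ry":0,"rz":0,"grip":0.03},{"x":0,"y":0.17,"z":0,"rx":0,"ry":0,"rz":0,"grip":0.03},{"x":0,"y":0.2,"z":0,"rx":0,"ry":0,"rz":0,"grip":0.03},{"x":0,"y":0.23,"z":0,"rx":0,"ry":0,"rz":0,"grip":0.03},{"x":0,"y":0.26,"z":0,"rx":0,"ry":0,"rz":0,"grip":0.03},{"x":-0.002,"y":0.29,"z":0,"rx":0,"ry":0,"rz":0,"grip":0.03},{"x":-0.004,"y":0.32,"z":0,"rx":0,"ry":0,"rz":0,"grip":0.03},{"x":-0.006,"y":0.35,"z":0,"rx":0,"ry":0,"rz":0,"grip":0.03},{"x":-0.008,"y":0.38,"z":0,"rx":0,"ry":0,"rz":0,"grip":0.03},{"x":-0.01,"y":0.41,"z":0,"rx":0,"ry":0,"rz":0,"grip":0.03},{"x":-0.012,"y":0.44,"z":0,"rx":0,"ry":0,"rz":0,"grip":0.03},{"x":-0.013,"y":0.47,"z":0,"rx":0,"ry":0,"rz":0,"grip":0.03},{"x":-0.013,"y":0.49,"z":0,"rx":0,"ry":0,"rz":0,"grip":0.03},{"x":-0.013,"y":0.505,"z":0,"rx":0,"ry":0,"rz":0,"grip":0.03},{"x":-0.013,"y":0.513,"z":0,"rx":0,"ry":0,"rz":0,"grip":0.03}]'
python3 -m pendant '[{"x":0,"y":0,"z":0,"rx":0,"ry":0,"rz":0,"grip":0.03},{"x":0,"y":0,"z":0,"rx":0,"ry":0,"rz":0,"grip":0.03},{"x":0,"y":0,"z":0,"rx":0,"ry":0,"rz":0,"grip":0.03}]'
python3 - <<'E'
from h import *
p,d=cams.camera("wrist");cv2.imwrite("pics/w7.png",p)
E
```

```text
t: 16.05
eef_pos: [0.4895, 0.2148, 0.2236]
tool_rot: [-0.703, 0.703, -0.079, 0.078]
contact_force: [-0.7, -0.4, -4.3]
opening: 0.0348
t: 16.3
eef_pos: [0.4907, 0.2112, 0.2241]
tool_rot: [-0.702, 0.703, -0.08, 0.08]
contact_force: [-0.0, 0.4, -4.2]
opening: 0.0348
```

View pics/w7.png

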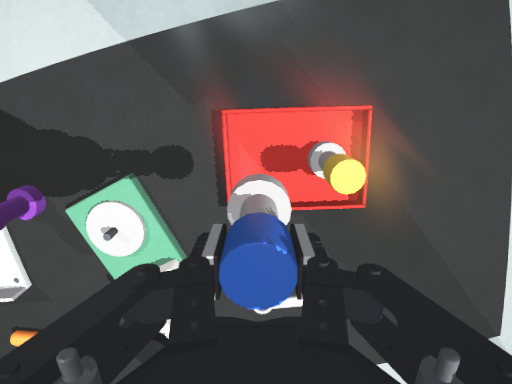

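```bash
python3 -m pendant '[{"x":0,"y":0.001,"z":-0.01,"rx":0,"ry":0,"rz":0,"grip":0.03},{"x":0,"y":0.002,"z":-0.03,"rx":0,"ry":0,"rz":0,"grip":0.03},{"x":0,"y":0.002,"z":-0.055,"rx":0,"ry":0,"rz":0,"grip":0.03},{"x":0,"y":0.002,"z":-0.08,"rx":0,"ry":0,"rz":0,"grip":0.03},{"x":0,"y":0.002,"z":-0.105,"rx":0,"ry":0,"rz":0,"grip":0.03},{"x":0,"y":0.002,"z":-0.125,"rx":0,"ry":0,"rz":0,"grip":0.03},{"x":0,"y":0.002,"z":-0.14,"rx":0,"ry":0,"rz":0,"grip":0.03},{"x":0,"y":0.002,"z":-0.148,"rx":0,"ry":0,"rz":0,"grip":0.03},{"x":0,"y":0.002,"z":-0.153,"rx":0,"ry":0,"rz":0,"grip":0.03},{"x":0,"y":0.002,"z":-0.155,"rx":0,"ry":0,"rz":0,"grip":0.03},{"x":0,"y":0.002,"z":-0.155,"rx":0,"ry":0,"rz":0,"grip":0.03},{"x":0,"y":0.002,"z":-0.155,"rx":0,"ry":0,"rz":0,"grip":0.03}]'
python3 -m pendant '[{"x":0,"y":0,"z":-0.001,"rx":0,"ry":0,"rz":0,"grip":0.03},{"x":0,"y":0,"z":-0.001,"rx":0,"ry":0,"rz":0,"grip":0.03},{"x":0,"y":0,"z":-0.001,"rx":0,"ry":0,"rz":0,"grip":0.03}]'
```

```text
t: 17.35
eef_pos: [0.491, 0.2145, 0.07]
tool_rot: [0.703, -0.702, 0.079, -0.08]
contact_force: [0.1, 0.3, -3.9]
opening: 0.0347
t: 17.6
eef_pos: [0.4908, 0.2145, 0.0686]
tool_rot: [0.703, -0.703, 0.079, -0.079]
contact_force: [0.6, -0.5, -4.6]
opening: 0.0347
```

```bash
python3 -m pendant '[{"x":0,"y":0,"z":-0.0007,"rx":0,"ry":0,"rz":0,"grip":0.03},{"x":0,"y":0,"z":-0.0007,"rx":0,"ry":0,"rz":0,"grip":0.03},{"x":0,"y":0,"z":-0.0007,"rx":0,"ry":0,"rz":0,"grip":0.03}]'
```

```text
t: 17.85
eef_pos: [0.4909, 0.2147, 0.0682]
tool_rot: [0.703, -0.703, 0.079, -0.08]
contact_force: [-2.1, 0.0, 8.2]
opening: 0.0347
```

Contact again at 0.068. Releasing, rising, and heading for the bushing at about (0.542,-0.266).

```bash
python3 -m pendant '[{"x":0,"y":0,"z":0.0003,"rx":0,"ry":0,"rz":0,"grip":0.036},{"x":0,"y":0,"z":0.0003,"rx":0,"ry":0,"rz":0,"grip":0.04},{"x":0,"y":0,"z":0.0003,"rx":0,"ry":0,"rz":0,"grip":0.048},{"x":0,"y":0,"z":0.0003,"rx":0,"ry":0,"rz":0,"grip":0.056},{"x":0,"y":0,"z":0.0003,"rx":0,"ry":0,"rz":0,"grip":0.056},{"x":0,"y":0,"z":0.01,"rx":0,"ry":0,"rz":0,"grip":0.056},{"x":0,"y":0,"z":0.025,"rx":0,"ry":0,"rz":0,"grip":0.056},{"x":0,"y":0,"z":0.05,"rx":0,"ry":0,"rz":0,"grip":0.056},{"x":0,"y":0,"z":0.08,"rx":0,"ry":0,"rz":0,"grip":0.056},{"x":0,"y":0,"z":0.11,"rx":0,"ry":0,"rz":0,"grip":0.056},{"x":0,"y":0,"z":0.13,"rx":0,"ry":0,"rz":0,"grip":0.056},{"x":0,"y":0,"z":0.14,"rx":0,"ry":0,"rz":0,"grip":0.056},{"x":0,"y":0,"z":0.14,"rx":0,"ry":0,"rz":0,"grip":0.056}]'
python3 - <<'E'
from h import *
p,d=cams.camera("wrist");cv2.imwrite("pics/w8.png",p)
E
python3 -m pendant '[{"x":0,"y":-0.015,"z":0,"rx":0,"ry":0,"rz":0,"grip":0.068},{"x":0,"y":-0.045,"z":0,"rx":0,"ry":0,"rz":0,"grip":0.068},{"x":0.005,"y":-0.075,"z":0,"rx":0,"ry":0,"rz":0,"grip":0.068},{"x":0.01,"y":-0.105,"z":0,"rx":0,"ry":0,"rz":0,"grip":0.068},{"x":0.015,"y":-0.135,"z":0,"rx":0,"ry":0,"rz":0,"grip":0.068},{"x":0.02,"y":-0.165,"z":0,"rx":0,"ry":0,"rz":0,"grip":0.068},{"x":0.025,"y":-0.195,"z":0,"rx":0,"ry":0,"rz":0,"grip":0.068},{"x":0.03,"y":-0.225,"z":0,"rx":0,"ry":0,"rz":0,"grip":0.068},{"x":0.035,"y":-0.255,"z":0,"rx":0,"ry":0,"rz":0,"grip":0.068},{"x":0.04,"y":-0.285,"z":0,"rx":0,"ry":0,"rz":0,"grip":0.068},{"x":0.045,"y":-0.315,"z":0,"rx":0,"ry":0,"rz":0,"grip":0.068},{"x":0.05,"y":-0.345,"z":0,"rx":0,"ry":0,"rz":0,"grip":0.068},{"x":0.05,"y":-0.375,"z":0,"rx":0,"ry":0,"rz":0,"grip":0.068},{"x":0.051,"y":-0.405,"z":0,"rx":0,"ry":0,"rz":0,"grip":0.068},{"x":0.051,"y":-0.435,"z":0,"rx":0,"ry":0,"rz":0,"grip":0.068},{"x":0.051,"y":-0.46,"z":0,"rx":0,"ry":0,"rz":0,"grip":0.068},{"x":0.051,"y":-0.475,"z":0,"rx":0,"ry":0,"rz":0,"grip":0.068},{"x":0.051,"y":-0.48,"z":0,"rx":0,"ry":0,"rz":0,"grip":0.068},{"x":0.051,"y":-0.48,"z":0,"rx":0,"ry":0,"rz":0,"grip":0.068},{"x":0.051,"y":-0.48,"z":0,"rx":0,"ry":0,"rz":0,"grip":0.068}]'
python3 - <<'E'
from h import *
i=cams.camera_info("wrist");p,d=cams.camera("wrist");cv2.imwrite("pics/w9.png",p)
print(observe()["eef_pos"],proj("wrist",[(.542,-.266,.052)],i))
E
```

```text
t: 18.93
eef_pos: [0.4913, 0.2148, 0.2104]
tool_rot: [0.703, -0.702, 0.078, -0.08]
contact_force: [0.3, -0.5, 0.7]
opening: 0.0561
t: 20.65
eef_pos: [0.5417, -0.2644, 0.2071]
tool_rot: [0.703, -0.702, 0.079, -0.079]
contact_force: [0.5, 1.1, -0.1]
opening: 0.0679
[ 0.54186658 -0.2640297   0.20735369] [[256.15304709 173.95442326]]
```

View pics/w8.png

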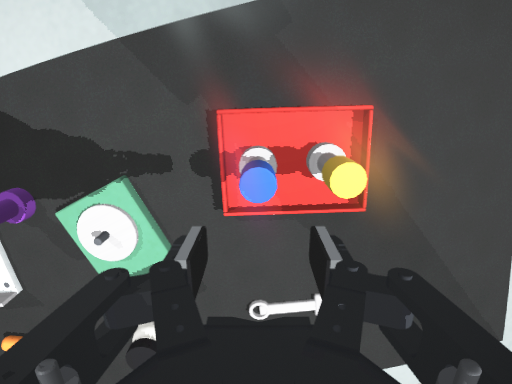

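View pics/w9.png

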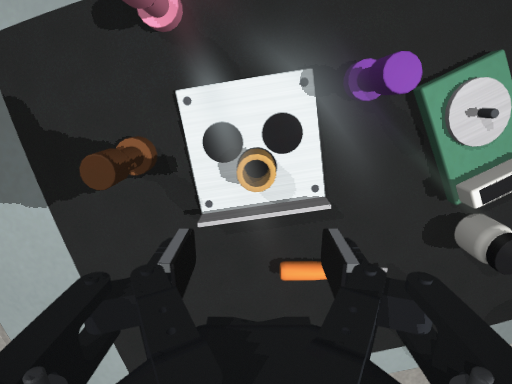

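Both shafts stand in the tray, and both rack pads are clear. The bushing is at (257,171), matching the prediction. Descending on it.

```bash
python3 -m pendant '[{"x":0,"y":-0.001,"z":-0.02,"rx":0,"ry":0,"rz":0,"grip":0.068},{"x":0,"y":-0.0015,"z":-0.05,"rx":0,"ry":0,"rz":0,"grip":0.068},{"x":0,"y":-0.0015,"z":-0.08,"rx":0,"ry":0,"rz":0,"grip":0.068},{"x":0,"y":-0.0015,"z":-0.11,"rx":0,"ry":0,"rz":0,"grip":0.068},{"x":0,"y":-0.0015,"z":-0.135,"rx":0,"ry":0,"rz":0,"grip":0.068},{"x":0,"y":-0.0015,"z":-0.155,"rx":0,"ry":0,"rz":0,"grip":0.068},{"x":0,"y":-0.0015,"z":-0.17,"rx":0,"ry":0,"rz":0,"grip":0.068},{"x":0,"y":-0.0015,"z":-0.182,"rx":0,"ry":0,"rz":0,"grip":0.068},{"x":0,"y":-0.0015,"z":-0.188,"rx":0,"ry":0,"rz":0,"grip":0.068},{"x":0,"y":-0.0015,"z":-0.188,"rx":0,"ry":0,"rz":0,"grip":0.068},{"x":0,"y":-0.0015,"z":-0.188,"rx":0,"ry":0,"rz":0,"grip":0.068}]'
python3 -m pendant '[{"x":0,"y":0,"z":0,"rx":0,"ry":0,"rz":0,"grip":0.058},{"x":0,"y":0,"z":0,"rx":0,"ry":0,"rz":0,"grip":0.052},{"x":0,"y":0,"z":0,"rx":0,"ry":0,"rz":0,"grip":0.047},{"x":0,"y":0,"z":0,"rx":0,"ry":0,"rz":0,"grip":0.044},{"x":0,"y":0,"z":0,"rx":0,"ry":0,"rz":0,"grip":0.038},{"x":0,"y":0,"z":0,"rx":0,"ry":0,"rz":0,"grip":0.038},{"x":0,"y":0,"z":0,"rx":0,"ry":0,"rz":0,"grip":0.038},{"x":0,"y":0,"z":0,"rx":0,"ry":0,"rz":0,"grip":0.038}]' 50
```

```text
t: 21.62
eef_pos: [0.542, -0.2667, 0.0201]
tool_rot: [-0.703, 0.703, -0.079, 0.079]
contact_force: [-0.6, 0.8, 0.9]
opening: 0.068
t: 22.28
eef_pos: [0.5419, -0.267, 0.0203]
tool_rot: [-0.703, 0.703, -0.079, 0.08]
contact_force: [-1.2, 1.5, 10.3]
opening: 0.0422
```

Bushing gripped (42 mm opening reading). Lifting and moving over the pin.

```bash
python3 -m pendant '[{"x":0,"y":0,"z":0.004,"rx":0,"ry":0,"rz":0,"grip":0.038},{"x":0,"y":0,"z":0.015,"rx":0,"ry":0,"rz":0,"grip":0.038},{"x":0,"y":0,"z":0.035,"rx":0,"ry":0,"rz":0,"grip":0.038},{"x":0,"y":0,"z":0.06,"rx":0,"ry":0,"rz":0,"grip":0.038},{"x":0,"y":0,"z":0.085,"rx":0,"ry":0,"rz":0,"grip":0.038},{"x":0,"y":0,"z":0.11,"rx":0,"ry":0,"rz":0,"grip":0.038},{"x":0,"y":0,"z":0.13,"rx":0,"ry":0,"rz":0,"grip":0.038},{"x":0,"y":0,"z":0.14,"rx":0,"ry":0,"rz":0,"grip":0.038}]'
python3 -m pendant '[{"x":0,"y":0.01,"z":0,"rx":0,"ry":0,"rz":0,"grip":0.038},{"x":0,"y":0.03,"z":0,"rx":0,"ry":0,"rz":0,"grip":0.038},{"x":0,"y":0.055,"z":0,"rx":0,"ry":0,"rz":0,"grip":0.038},{"x":0,"y":0.08,"z":0,"rx":0,"ry":0,"rz":0,"grip":0.038},{"x":0,"y":0.105,"z":0,"rx":0,"ry":0,"rz":0,"grip":0.038},{"x":0,"y":0.13,"z":0,"rx":0,"ry":0,"rz":0,"grip":0.038},{"x":0,"y":0.155,"z":0,"rx":0,"ry":0,"rz":0,"grip":0.038},{"x":-0.002,"y":0.18,"z":0,"rx":0,"ry":0,"rz":0,"grip":0.038},{"x":-0.004,"y":0.205,"z":0,"rx":0,"ry":0,"rz":0,"grip":0.038},{"x":-0.006,"y":0.23,"z":0,"rx":0,"ry":0,"rz":0,"grip":0.038},{"x":-0.007,"y":0.25,"z":0,"rx":0,"ry":0,"rz":0,"grip":0.038},{"x":-0.007,"y":0.262,"z":0,"rx":0,"ry":0,"rz":0,"grip":0.038},{"x":-0.007,"y":0.268,"z":0,"rx":0,"ry":0,"rz":0,"grip":0.038},{"x":-0.007,"y":0.268,"z":0,"rx":0,"ry":0,"rz":0,"grip":0.038},{"x":-0.007,"y":0.268,"z":0,"rx":0,"ry":0,"rz":0,"grip":0.038}]'
python3 - <<'E'
from h import *
i=cams.camera_info("wrist");p,d=cams.camera("wrist");cv2.imwrite("pics/w10.png",p)
e=observe()["eef_pos"];print(e,proj("wrist",[(.535,.001,.028),(.535,.001,.05),(e[0],e[1],e[2]+.032)],i))
p,d=cams.camera("side");cv2.imwrite("pics/s10.png",cv2.resize(p[150:280,160:330],None,fx=4,fy=4))
E
```

```text
t: 22.95
eef_pos: [0.5422, -0.2673, 0.1628]
tool_rot: [-0.702, 0.703, -0.078, 0.08]
contact_force: [0.6, 0.0, -2.0]
opening: 0.0426
t: 24.2
eef_pos: [0.5346, 0.0001, 0.1593]
tool_rot: [-0.702, 0.703, -0.08, 0.079]
contact_force: [-0.4, -0.9, -1.6]
opening: 0.0422
[ 5.34605201e-01 -2.30771673e-04  1.59330789e-01] [[258.72955196 179.1269795 ]
 [258.77557963 185.18041172]
 [256.59140066 271.29295395]]
```

View pics/w10.png

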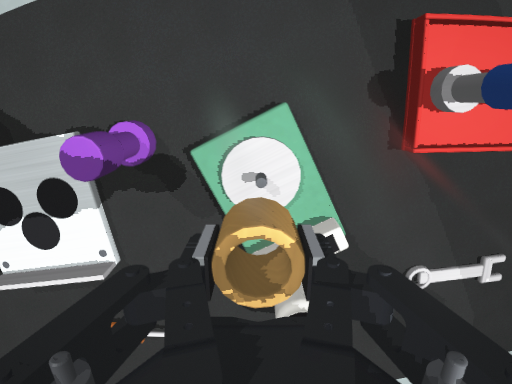

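View pics/s10.png

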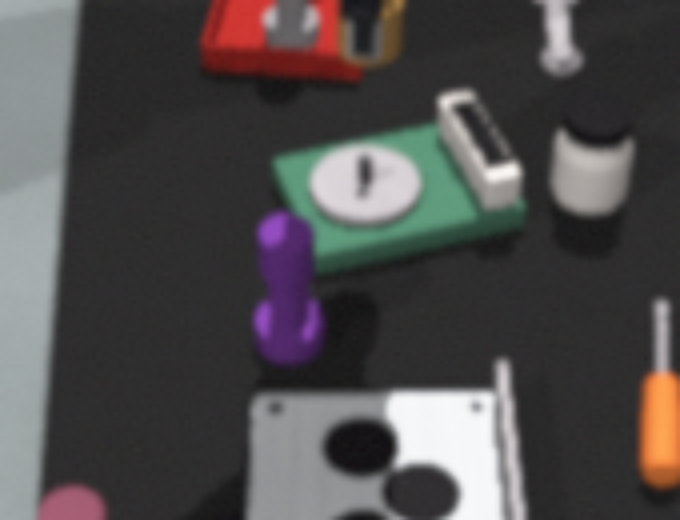

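The bushing is upright in the grip. The disc is at about (261,176) and the pin at (262,181), within 2–3 mm of the estimate. I'll lower with a small correction.

```bash
python3 -m pendant '[{"x":-0.001,"y":0.0015,"z":-0.01,"rx":0,"ry":0,"rz":0,"grip":0.038},{"x":-0.001,"y":0.0015,"z":-0.03,"rx":0,"ry":0,"rz":0,"grip":0.038},{"x":-0.001,"y":0.0015,"z":-0.05,"rx":0,"ry":0,"rz":0,"grip":0.038},{"x":-0.001,"y":0.0015,"z":-0.07,"rx":0,"ry":0,"rz":0,"grip":0.038},{"x":-0.001,"y":0.0015,"z":-0.085,"rx":0,"ry":0,"rz":0,"grip":0.038},{"x":-0.001,"y":0.0015,"z":-0.095,"rx":0,"ry":0,"rz":0,"grip":0.038},{"x":-0.001,"y":0.0015,"z":-0.095,"rx":0,"ry":0,"rz":0,"grip":0.038},{"x":-0.001,"y":0.0015,"z":-0.095,"rx":0,"ry":0,"rz":0,"grip":0.038}]'
python3 - <<'E'
from h import *
i=cams.camera_info("wrist");p,d=cams.camera("wrist");cv2.imwrite("pics/w11.png",p)
p,d=cams.camera("side");cv2.imwrite("pics/s11.png",cv2.resize(p[150:280,160:330],None,fx=4,fy=4))
E
```

```text
t: 24.97
eef_pos: [0.5337, 0.002, 0.0647]
tool_rot: [-0.703, 0.703, -0.08, 0.079]
contact_force: [0.6, -0.2, -2.0]
opening: 0.0423
```

View pics/w11.png

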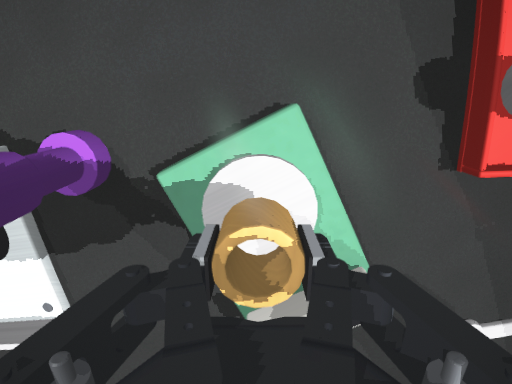

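View pics/s11.png

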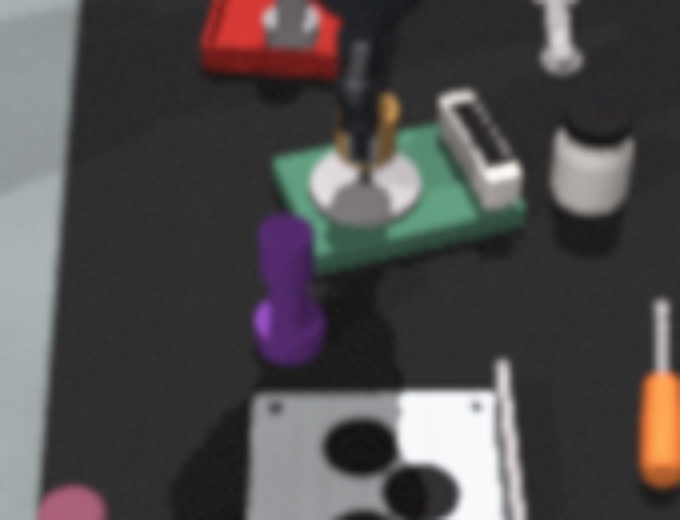

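Side view: the bushing is straight above the pin foot at (365,180). Lowering.

```bash
python3 -m pendant '[{"x":0,"y":0,"z":-0.005,"rx":0,"ry":0,"rz":0,"grip":0.038},{"x":0,"y":0,"z":-0.01,"rx":0,"ry":0,"rz":0,"grip":0.038},{"x":0,"y":0,"z":-0.015,"rx":0,"ry":0,"rz":0,"grip":0.038},{"x":0,"y":0,"z":-0.02,"rx":0,"ry":0,"rz":0,"grip":0.038},{"x":0,"y":0,"z":-0.025,"rx":0,"ry":0,"rz":0,"grip":0.038},{"x":0,"y":0,"z":-0.026,"rx":0,"ry":0,"rz":0,"grip":0.038},{"x":0,"y":0,"z":-0.026,"rx":0,"ry":0,"rz":0,"grip":0.038}]'
python3 -m pendant '[{"x":0,"y":0,"z":-0.001,"rx":0,"ry":0,"rz":0,"grip":0.038},{"x":0,"y":0,"z":-0.0015,"rx":0,"ry":0,"rz":0,"grip":0.038},{"x":0,"y":0,"z":-0.0015,"rx":0,"ry":0,"rz":0,"grip":0.038}]'
```

```text
t: 25.65
eef_pos: [0.5335, 0.0025, 0.0381]
tool_rot: [-0.703, 0.703, -0.08, 0.079]
contact_force: [-0.9, 1.0, -0.7]
opening: 0.0421
t: 25.9
eef_pos: [0.5337, 0.0025, 0.0371]
tool_rot: [-0.703, 0.703, -0.079, 0.079]
contact_force: [0.5, -0.8, -2.5]
opening: 0.0422
```

```bash
python3 -m pendant '[{"x":0,"y":0,"z":-0.001,"rx":0,"ry":0,"rz":0,"grip":0.038},{"x":0,"y":0,"z":-0.001,"rx":0,"ry":0,"rz":0,"grip":0.038},{"x":0,"y":0,"z":-0.001,"rx":0,"ry":0,"rz":0,"grip":0.038}]'
```

```text
t: 26.15
eef_pos: [0.5338, 0.0025, 0.0363]
tool_rot: [-0.703, 0.703, -0.079, 0.079]
contact_force: [-0.4, 0.8, 3.4]
opening: 0.0424
```

Contact at 0.0363, exactly as predicted. Releasing, rising, and checking.

```bash
python3 -m pendant '[{"x":0,"y":0,"z":0,"rx":0,"ry":0,"rz":0,"grip":0.044},{"x":0,"y":0,"z":0,"rx":0,"ry":0,"rz":0,"grip":0.05},{"x":0,"y":0,"z":0,"rx":0,"ry":0,"rz":0,"grip":0.06},{"x":0,"y":0,"z":0,"rx":0,"ry":0,"rz":0,"grip":0.068},{"x":0,"y":0,"z":0,"rx":0,"ry":0,"rz":0,"grip":0.068},{"x":0,"y":0,"z":0.01,"rx":0,"ry":0,"rz":0,"grip":0.068},{"x":0,"y":0,"z":0.025,"rx":0,"ry":0,"rz":0,"grip":0.068},{"x":0,"y":0,"z":0.05,"rx":0,"ry":0,"rz":0,"grip":0.068},{"x":0,"y":0,"z":0.08,"rx":0,"ry":0,"rz":0,"grip":0.068},{"x":0,"y":0,"z":0.11,"rx":0,"ry":0,"rz":0,"grip":0.068},{"x":0,"y":0,"z":0.14,"rx":0,"ry":0,"rz":0,"grip":0.068},{"x":0,"y":0,"z":0.17,"rx":0,"ry":0,"rz":0,"grip":0.068},{"x":0,"y":0,"z":0.185,"rx":0,"ry":0,"rz":0,"grip":0.068},{"x":0,"y":0,"z":0.185,"rx":0,"ry":0,"rz":0,"grip":0.068}]'
python3 - <<'E'
from h import *
p,d=cams.camera("wrist");cv2.imwrite("pics/w12.png",p)
cv2.imwrite("pics/w12c.png",cv2.resize(p[110:250,170:350],None,fx=4,fy=4))
p,d=cams.camera("side");cv2.imwrite("pics/s12.png",cv2.resize(p[150:280,160:330],None,fx=4,fy=4))
E
```

```text
t: 27.32
eef_pos: [0.5346, 0.0026, 0.2249]
tool_rot: [0.703, -0.702, 0.078, -0.081]
contact_force: [0.5, -1.3, 0.3]
opening: 0.0683
```

View pics/w12c.png

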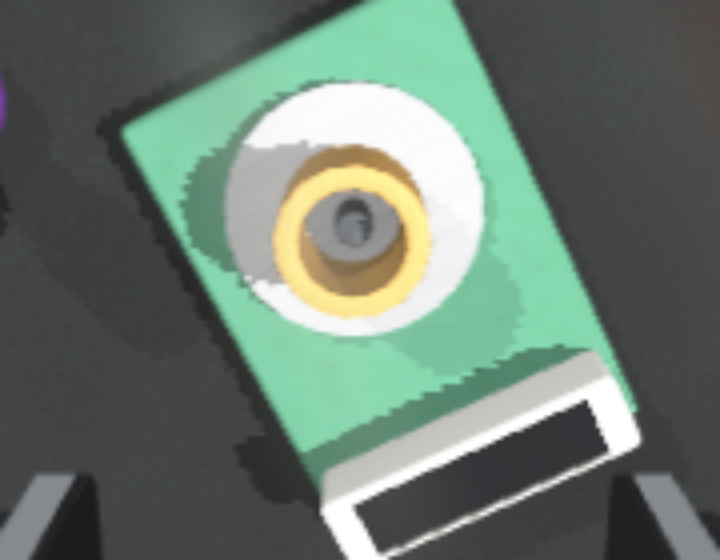

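View pics/s12.png

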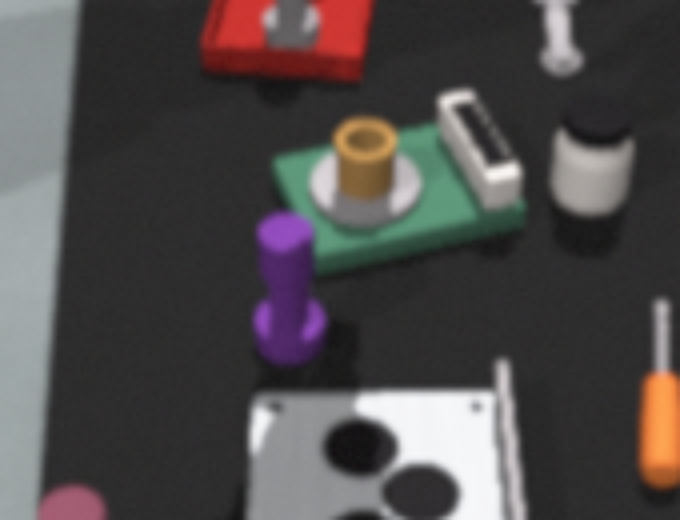

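The bushing sits flat on the disc with the pin inside the bore. Fetching blue, which was released at TCP (0.4909,0.2147,0.0682).

```bash
python3 -m pendant '[{"x":-0.003,"y":0.01,"z":0,"rx":0,"ry":0,"rz":0,"grip":0.056},{"x":-0.008,"y":0.035,"z":0,"rx":0,"ry":0,"rz":0,"grip":0.056},{"x":-0.015,"y":0.065,"z":0,"rx":0,"ry":0,"rz":0,"grip":0.056},{"x":-0.022,"y":0.095,"z":0,"rx":0,"ry":0,"rz":0,"grip":0.056},{"x":-0.028,"y":0.125,"z":0,"rx":0,"ry":0,"rz":0,"grip":0.056},{"x":-0.034,"y":0.155,"z":0,"rx":0,"ry":0,"rz":0,"grip":0.056},{"x":-0.04,"y":0.185,"z":0,"rx":0,"ry":0,"rz":0,"grip":0.056},{"x":-0.043,"y":0.205,"z":0,"rx":0,"ry":0,"rz":0,"grip":0.056},{"x":-0.043,"y":0.212,"z":0,"rx":0,"ry":0,"rz":0,"grip":0.056},{"x":-0.043,"y":0.212,"z":0,"rx":0,"ry":0,"rz":0,"grip":0.056},{"x":-0.043,"y":0.212,"z":0,"rx":0,"ry":0,"rz":0,"grip":0.056},{"x":-0.043,"y":0.212,"z":0,"rx":0,"ry":0,"rz":0,"grip":0.056}]'
```

```text
t: 28.42
eef_pos: [0.4908, 0.2132, 0.2208]
tool_rot: [-0.702, 0.703, -0.08, 0.08]
contact_force: [0.6, -0.4, -0.2]
opening: 0.0559
```

```bash
python3 -m pendant '[{"x":0,"y":0,"z":-0.02,"rx":0,"ry":0,"rz":0,"grip":0.056},{"x":0,"y":0,"z":-0.045,"rx":0,"ry":0,"rz":0,"grip":0.056},{"x":0,"y":0,"z":-0.07,"rx":0,"ry":0,"rz":0,"grip":0.056},{"x":0,"y":0,"z":-0.095,"rx":0,"ry":0,"rz":0,"grip":0.056},{"x":0,"y":0,"z":-0.115,"rx":0,"ry":0,"rz":0,"grip":0.056},{"x":0,"y":0,"z":-0.13,"rx":0,"ry":0,"rz":0,"grip":0.056},{"x":0,"y":0,"z":-0.143,"rx":0,"ry":0,"rz":0,"grip":0.056},{"x":0,"y":0,"z":-0.152,"rx":0,"ry":0,"rz":0,"grip":0.056},{"x":0,"y":0,"z":-0.152,"rx":0,"ry":0,"rz":0,"grip":0.056},{"x":0,"y":0,"z":-0.152,"rx":0,"ry":0,"rz":0,"grip":0.056}]'
```

```text
t: 29.25
eef_pos: [0.4908, 0.2139, 0.0692]
tool_rot: [-0.702, 0.703, -0.08, 0.08]
contact_force: [-0.2, 0.4, -0.0]
opening: 0.0558
```

```bash
python3 -m pendant '[{"x":0,"y":0.001,"z":-0.001,"rx":0,"ry":0,"rz":0,"grip":0.05},{"x":0,"y":0.001,"z":-0.001,"rx":0,"ry":0,"rz":0,"grip":0.045},{"x":0,"y":0.001,"z":-0.001,"rx":0,"ry":0,"rz":0,"grip":0.04},{"x":0,"y":0.001,"z":-0.001,"rx":0,"ry":0,"rz":0,"grip":0.036},{"x":0,"y":0.001,"z":-0.001,"rx":0,"ry":0,"rz":0,"grip":0.03},{"x":0,"y":0.001,"z":-0.001,"rx":0,"ry":0,"rz":0,"grip":0.03},{"x":0,"y":0.001,"z":-0.001,"rx":0,"ry":0,"rz":0,"grip":0.03},{"x":0,"y":0.001,"z":-0.001,"rx":0,"ry":0,"rz":0,"grip":0.03},{"x":0,"y":0.001,"z":-0.001,"rx":0,"ry":0,"rz":0,"grip":0.03}]' 60
python3 -m pendant '[{"x":0,"y":0,"z":0.004,"rx":0,"ry":0,"rz":0,"grip":0.03},{"x":0,"y":0,"z":0.012,"rx":0,"ry":0,"rz":0,"grip":0.03},{"x":0,"y":0,"z":0.025,"rx":0,"ry":0,"rz":0,"grip":0.03},{"x":0,"y":0,"z":0.045,"rx":0,"ry":0,"rz":0,"grip":0.03},{"x":0,"y":0,"z":0.065,"rx":0,"ry":0,"rz":0,"grip":0.03},{"x":0,"y":0,"z":0.085,"rx":0,"ry":0,"rz":0,"grip":0.03},{"x":0,"y":0,"z":0.105,"rx":0,"ry":0,"rz":0,"grip":0.03},{"x":0,"y":0,"z":0.125,"rx":0,"ry":0,"rz":0,"grip":0.03},{"x":0,"y":0,"z":0.145,"rx":0,"ry":0,"rz":0,"grip":0.03},{"x":0,"y":0,"z":0.157,"rx":0,"ry":0,"rz":0,"grip":0.03},{"x":0,"y":0,"z":0.157,"rx":0,"ry":0,"rz":0,"grip":0.03}]'
```

```text
t: 30.0
eef_pos: [0.4908, 0.2152, 0.0687]
tool_rot: [-0.703, 0.703, -0.079, 0.08]
contact_force: [-1.5, -3.3, 10.7]
opening: 0.0347
t: 30.92
eef_pos: [0.4912, 0.2158, 0.2277]
tool_rot: [0.703, -0.702, 0.078, -0.08]
contact_force: [0.2, -0.1, -3.1]
opening: 0.0347
```

```bash
python3 -m pendant '[{"x":0,"y":-0.01,"z":0,"rx":0,"ry":0,"rz":0,"grip":0.03},{"x":0,"y":-0.025,"z":0,"rx":0,"ry":0,"rz":0,"grip":0.03},{"x":0.002,"y":-0.05,"z":0,"rx":0,"ry":0,"rz":0,"grip":0.03},{"x":0.004,"y":-0.08,"z":0,"rx":0,"ry":0,"rz":0,"grip":0.03},{"x":0.006,"y":-0.11,"z":0,"rx":0,"ry":0,"rz":0,"grip":0.03},{"x":0.008,"y":-0.14,"z":0,"rx":0,"ry":0,"rz":0,"grip":0.03},{"x":0.01,"y":-0.17,"z":0,"rx":0,"ry":0,"rz":0,"grip":0.03},{"x":0.012,"y":-0.2,"z":0,"rx":0,"ry":0,"rz":0,"grip":0.03},{"x":0.013,"y":-0.23,"z":0,"rx":0,"ry":0,"rz":0,"grip":0.03},{"x":0.013,"y":-0.26,"z":0,"rx":0,"ry":0,"rz":0,"grip":0.03},{"x":0.013,"y":-0.29,"z":0,"rx":0,"ry":0,"rz":0,"grip":0.03},{"x":0.013,"y":-0.32,"z":0,"rx":0,"ry":0,"rz":0,"grip":0.03},{"x":0.013,"y":-0.35,"z":0,"rx":0,"ry":0,"rz":0,"grip":0.03},{"x":0.013,"y":-0.38,"z":0,"rx":0,"ry":0,"rz":0,"grip":0.03},{"x":0.013,"y":-0.41,"z":0,"rx":0,"ry":0,"rz":0,"grip":0.03},{"x":0.013,"y":-0.44,"z":0,"rx":0,"ry":0,"rz":0,"grip":0.03},{"x":0.013,"y":-0.47,"z":0,"rx":0,"ry":0,"rz":0,"grip":0.03},{"x":0.013,"y":-0.495,"z":0,"rx":0,"ry":0,"rz":0,"grip":0.03},{"x":0.013,"y":-0.51,"z":0,"rx":0,"ry":0,"rz":0,"grip":0.03},{"x":0.013,"y":-0.515,"z":0,"rx":0,"ry":0,"rz":0,"grip":0.03}]'
python3 -m pendant '[{"x":0,"y":0,"z":0,"rx":0,"ry":0,"rz":0,"grip":0.03},{"x":0,"y":0,"z":0,"rx":0,"ry":0,"rz":0,"grip":0.03},{"x":0,"y":0,"z":-0.03,"rx":0,"ry":0,"rz":0,"grip":0.03},{"x":0,"y":0,"z":-0.06,"rx":0,"ry":0,"rz":0,"grip":0.03},{"x":0,"y":0,"z":-0.085,"rx":0,"ry":0,"rz":0,"grip":0.03},{"x":0,"y":0,"z":-0.105,"rx":0,"ry":0,"rz":0,"grip":0.03},{"x":0,"y":0,"z":-0.12,"rx":0,"ry":0,"rz":0,"grip":0.03},{"x":0,"y":0,"z":-0.13,"rx":0,"ry":0,"rz":0,"grip":0.03},{"x":0,"y":0,"z":-0.13,"rx":0,"ry":0,"rz":0,"grip":0.03},{"x":0,"y":0,"z":-0.13,"rx":0,"ry":0,"rz":0,"grip":0.03},{"x":0,"y":0,"z":-0.13,"rx":0,"ry":0,"rz":0,"grip":0.03}]'
python3 - <<'E'
from h import *
print(observe()["eef_pos"],cams.camera_info("wrist")["eye"])
p,d=cams.camera("wrist");cv2.imwrite("pics/w13.png",p)
p,d=cams.camera("side");cv2.imwrite("pics/s13.png",cv2.resize(p[200:330,200:330],None,fx=4,fy=4))
E
```

```text
t: 32.58
eef_pos: [0.502, -0.3025, 0.2237]
tool_rot: [-0.702, 0.703, -0.081, 0.08]
contact_force: [0.1, 0.3, -3.5]
opening: 0.0349
t: 33.5
eef_pos: [0.5042, -0.2994, 0.0961]
tool_rot: [-0.703, 0.703, -0.079, 0.08]
contact_force: [0.7, 0.5, -3.9]
opening: 0.0346
[ 0.50415372 -0.29935896  0.09608984] [ 0.43317893 -0.28280646  0.23906393]
```

View pics/w13.png

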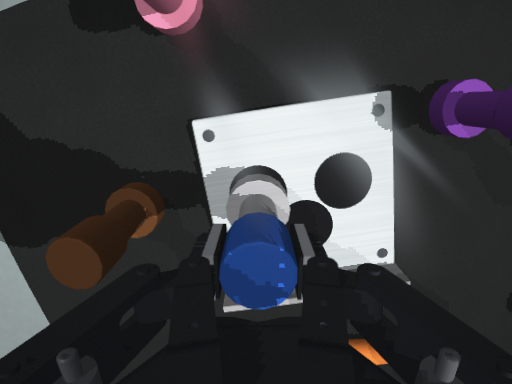

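View pics/s13.png

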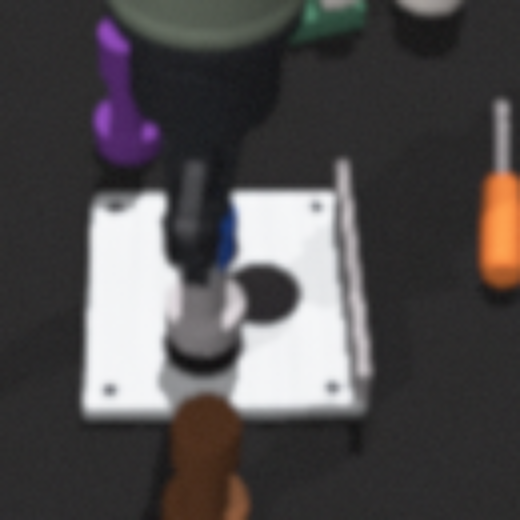

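Blue is above its own pad. A final descent with a −0.7 mm correction in y.

```bash
python3 -m pendant '[{"x":0,"y":-0.0005,"z":-0.005,"rx":0,"ry":0,"rz":0,"grip":0.03},{"x":0,"y":-0.0007,"z":-0.01,"rx":0,"ry":0,"rz":0,"grip":0.03},{"x":0,"y":-0.0007,"z":-0.015,"rx":0,"ry":0,"rz":0,"grip":0.03},{"x":0,"y":-0.0007,"z":-0.018,"rx":0,"ry":0,"rz":0,"grip":0.03},{"x":0,"y":-0.0007,"z":-0.018,"rx":0,"ry":0,"rz":0,"grip":0.03},{"x":0,"y":-0.0007,"z":-0.018,"rx":0,"ry":0,"rz":0,"grip":0.03}]'
python3 -m pendant '[{"x":0,"y":0,"z":-0.001,"rx":0,"ry":0,"rz":0,"grip":0.03},{"x":0,"y":0,"z":-0.001,"rx":0,"ry":0,"rz":0,"grip":0.03},{"x":0,"y":0,"z":-0.001,"rx":0,"ry":0,"rz":0,"grip":0.03}]'
```

```text
t: 34.1
eef_pos: [0.5036, -0.3001, 0.0769]
tool_rot: [0.703, -0.703, 0.079, -0.079]
contact_force: [-0.3, -1.0, -4.1]
opening: 0.0349
t: 34.35
eef_pos: [0.5037, -0.3002, 0.0762]
tool_rot: [-0.703, 0.703, -0.079, 0.079]
contact_force: [1.2, -0.8, -4.4]
opening: 0.0346
```

```bash
python3 -m pendant '[{"x":0.0004,"y":0,"z":-0.0008,"rx":0,"ry":0,"rz":0,"grip":0.03},{"x":0.0004,"y":0,"z":-0.0008,"rx":0,"ry":0,"rz":0,"grip":0.03},{"x":0.0004,"y":0,"z":-0.0008,"rx":0,"ry":0,"rz":0,"grip":0.03}]'
```

```text
t: 34.6
eef_pos: [0.5041, -0.3004, 0.0757]
tool_rot: [-0.702, 0.703, -0.079, 0.079]
contact_force: [-2.0, -0.4, 5.7]
opening: 0.0346
```

Touched down at (0.5041,-0.3004), 0.2 mm from the original grasp. Releasing, then rising.

```bash
python3 -m pendant '[{"x":0,"y":0,"z":0,"rx":0,"ry":0,"rz":0,"grip":0.036},{"x":0,"y":0,"z":0,"rx":0,"ry":0,"rz":0,"grip":0.04},{"x":0,"y":0,"z":0,"rx":0,"ry":0,"rz":0,"grip":0.048},{"x":0,"y":0,"z":0,"rx":0,"ry":0,"rz":0,"grip":0.056},{"x":0,"y":0,"z":0,"rx":0,"ry":0,"rz":0,"grip":0.056},{"x":0,"y":0,"z":0.01,"rx":0,"ry":0,"rz":0,"grip":0.056},{"x":0,"y":0,"z":0.025,"rx":0,"ry":0,"rz":0,"grip":0.056},{"x":0,"y":0,"z":0.05,"rx":0,"ry":0,"rz":0,"grip":0.056},{"x":0,"y":0,"z":0.08,"rx":0,"ry":0,"rz":0,"grip":0.056},{"x":0,"y":0,"z":0.11,"rx":0,"ry":0,"rz":0,"grip":0.056},{"x":0,"y":0,"z":0.14,"rx":0,"ry":0,"rz":0,"grip":0.056},{"x":0,"y":0,"z":0.15,"rx":0,"ry":0,"rz":0,"grip":0.056},{"x":0,"y":0,"z":0.15,"rx":0,"ry":0,"rz":0,"grip":0.056}]'
python3 - <<'E'
from h import *
p,d=cams.camera("wrist");cv2.imwrite("pics/w14.png",cv2.resize(p[110:250,170:370],None,fx=4,fy=4,interpolation=cv2.INTER_CUBIC))
E
```

```text
t: 35.68
eef_pos: [0.5048, -0.3005, 0.2287]
tool_rot: [-0.702, 0.703, -0.078, 0.081]
contact_force: [0.0, -0.8, 0.6]
opening: 0.0559
```

View pics/w14.png

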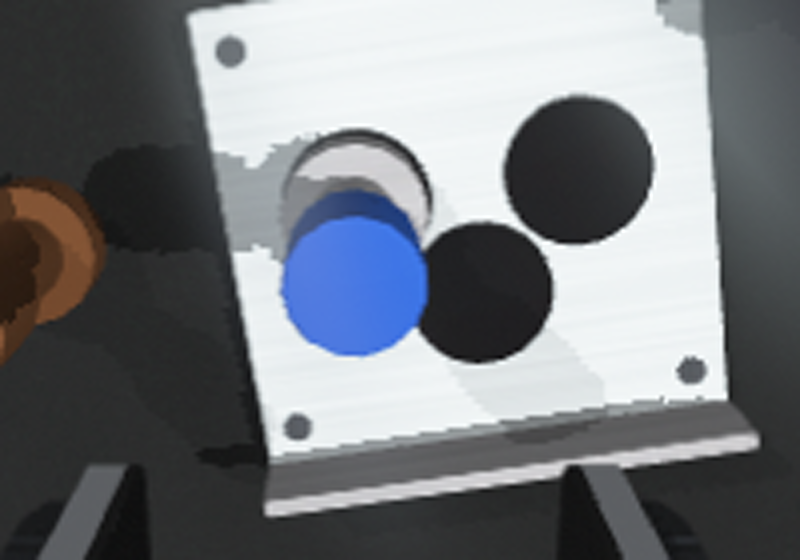

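Blue stands on its pad just as at the start. Fetching yellow, released at (0.5063,0.2967).

```bash
python3 -m pendant '[{"x":0,"y":0.015,"z":0,"rx":0,"ry":0,"rz":0,"grip":0.056},{"x":0,"y":0.045,"z":0,"rx":0,"ry":0,"rz":0,"grip":0.056},{"x":0,"y":0.08,"z":0,"rx":0,"ry":0,"rz":0,"grip":0.056},{"x":0,"y":0.115,"z":0,"rx":0,"ry":0,"rz":0,"grip":0.056},{"x":0,"y":0.15,"z":0,"rx":0,"ry":0,"rz":0,"grip":0.056},{"x":0,"y":0.185,"z":0,"rx":0,"ry":0,"rz":0,"grip":0.056},{"x":0,"y":0.22,"z":0,"rx":0,"ry":0,"rz":0,"grip":0.056},{"x":0,"y":0.255,"z":0,"rx":0,"ry":0,"rz":0,"grip":0.056},{"x":0,"y":0.29,"z":0,"rx":0,"ry":0,"rz":0,"grip":0.056},{"x":0,"y":0.325,"z":0,"rx":0,"ry":0,"rz":0,"grip":0.056},{"x":0,"y":0.36,"z":0,"rx":0,"ry":0,"rz":0,"grip":0.056},{"x":0,"y":0.395,"z":0,"rx":0,"ry":0,"rz":0,"grip":0.056},{"x":0,"y":0.43,"z":0,"rx":0,"ry":0,"rz":0,"grip":0.056},{"x":0,"y":0.465,"z":0,"rx":0,"ry":0,"rz":0,"grip":0.056},{"x":0.001,"y":0.5,"z":0,"rx":0,"ry":0,"rz":0,"grip":0.056},{"x":0.002,"y":0.535,"z":0,"rx":0,"ry":0,"rz":0,"grip":0.056},{"x":0.002,"y":0.565,"z":0,"rx":0,"ry":0,"rz":0,"grip":0.056},{"x":0.002,"y":0.587,"z":0,"rx":0,"ry":0,"rz":0,"grip":0.056},{"x":0.002,"y":0.597,"z":0,"rx":0,"ry":0,"rz":0,"grip":0.056},{"x":0.002,"y":0.597,"z":0,"rx":0,"ry":0,"rz":0,"grip":0.056}]'
python3 -m pendant '[{"x":0,"y":0,"z":0,"rx":0,"ry":0,"rz":0,"grip":0.056},{"x":0,"y":0,"z":0,"rx":0,"ry":0,"rz":0,"grip":0.056},{"x":0,"y":0,"z":-0.03,"rx":0,"ry":0,"rz":0,"grip":0.056},{"x":0,"y":0,"z":-0.06,"rx":0,"ry":0,"rz":0,"grip":0.056},{"x":0,"y":0,"z":-0.07,"rx":0,"ry":0,"rz":0,"grip":0.056},{"x":0,"y":0,"z":-0.07,"rx":0,"ry":0,"rz":0,"grip":0.056},{"x":0,"y":0,"z":-0.07,"rx":0,"ry":0,"rz":0,"grip":0.056}]'
```

```text
t: 37.4
eef_pos: [0.5051, 0.2987, 0.2243]
tool_rot: [-0.703, 0.703, -0.079, 0.078]
contact_force: [-0.8, -0.2, -1.0]
opening: 0.056
t: 37.98
eef_pos: [0.5065, 0.2963, 0.1561]
tool_rot: [-0.703, 0.703, -0.08, 0.08]
contact_force: [-0.7, -0.5, -0.2]
opening: 0.056
```

Aligned with the release spot. Descending and gripping.

```bash
python3 -m pendant '[{"x":0,"y":0,"z":-0.02,"rx":0,"ry":0,"rz":0,"grip":0.056},{"x":0,"y":0,"z":-0.04,"rx":0,"ry":0,"rz":0,"grip":0.056},{"x":0,"y":0,"z":-0.06,"rx":0,"ry":0,"rz":0,"grip":0.056},{"x":0,"y":0,"z":-0.078,"rx":0,"ry":0,"rz":0,"grip":0.056},{"x":0,"y":0,"z":-0.088,"rx":0,"ry":0,"rz":0,"grip":0.056},{"x":0,"y":0,"z":-0.088,"rx":0,"ry":0,"rz":0,"grip":0.056},{"x":0,"y":0,"z":-0.088,"rx":0,"ry":0,"rz":0,"grip":0.056},{"x":0,"y":0,"z":-0.088,"rx":0,"ry":0,"rz":0,"grip":0.045},{"x":0,"y":0,"z":-0.088,"rx":0,"ry":0,"rz":0,"grip":0.04},{"x":0,"y":0,"z":-0.088,"rx":0,"ry":0,"rz":0,"grip":0.036},{"x":0,"y":0,"z":-0.088,"rx":0,"ry":0,"rz":0,"grip":0.03},{"x":0,"y":0,"z":-0.088,"rx":0,"ry":0,"rz":0,"grip":0.03},{"x":0,"y":0,"z":-0.088,"rx":0,"ry":0,"rz":0,"grip":0.03},{"x":0,"y":0,"z":-0.088,"rx":0,"ry":0,"rz":0,"grip":0.03},{"x":0,"y":0,"z":-0.088,"rx":0,"ry":0,"rz":0,"grip":0.03}]' 60
python3 -m pendant '[{"x":0,"y":0,"z":0.004,"rx":0,"ry":0,"rz":0,"grip":0.03},{"x":0,"y":0,"z":0.012,"rx":0,"ry":0,"rz":0,"grip":0.03},{"x":0,"y":0,"z":0.025,"rx":0,"ry":0,"rz":0,"grip":0.03},{"x":0,"y":0,"z":0.045,"rx":0,"ry":0,"rz":0,"grip":0.03},{"x":0,"y":0,"z":0.065,"rx":0,"ry":0,"rz":0,"grip":0.03},{"x":0,"y":0,"z":0.085,"rx":0,"ry":0,"rz":0,"grip":0.03},{"x":0,"y":0,"z":0.105,"rx":0,"ry":0,"rz":0,"grip":0.03},{"x":0,"y":0,"z":0.125,"rx":0,"ry":0,"rz":0,"grip":0.03},{"x":0,"y":0,"z":0.145,"rx":0,"ry":0,"rz":0,"grip":0.03},{"x":0,"y":0,"z":0.157,"rx":0,"ry":0,"rz":0,"grip":0.03},{"x":0,"y":0,"z":0.157,"rx":0,"ry":0,"rz":0,"grip":0.03}]'
```

```text
t: 39.23
eef_pos: [0.5065, 0.2969, 0.0684]
tool_rot: [0.703, -0.702, 0.079, -0.08]
contact_force: [-2.6, -2.5, 12.3]
opening: 0.0351
t: 40.15
eef_pos: [0.5067, 0.2972, 0.2272]
tool_rot: [0.703, -0.702, 0.078, -0.08]
contact_force: [0.7, 0.6, -3.1]
opening: 0.0348
```

```bash
python3 -m pendant '[{"x":0,"y":-0.01,"z":0,"rx":0,"ry":0,"rz":0,"grip":0.03},{"x":0,"y":-0.025,"z":0,"rx":0,"ry":0,"rz":0,"grip":0.03},{"x":0,"y":-0.05,"z":0,"rx":0,"ry":0,"rz":0,"grip":0.03},{"x":0,"y":-0.08,"z":0,"rx":0,"ry":0,"rz":0,"grip":0.03},{"x":0,"y":-0.11,"z":0,"rx":0,"ry":0,"rz":0,"grip":0.03},{"x":0.001,"y":-0.14,"z":0,"rx":0,"ry":0,"rz":0,"grip":0.03},{"x":0.002,"y":-0.17,"z":0,"rx":0,"ry":0,"rz":0,"grip":0.03},{"x":0.003,"y":-0.2,"z":0,"rx":0,"ry":0,"rz":0,"grip":0.03},{"x":0.004,"y":-0.23,"z":0,"rx":0,"ry":0,"rz":0,"grip":0.03},{"x":0.004,"y":-0.26,"z":0,"rx":0,"ry":0,"rz":0,"grip":0.03},{"x":0.004,"y":-0.29,"z":0,"rx":0,"ry":0,"rz":0,"grip":0.03},{"x":0.004,"y":-0.32,"z":0,"rx":0,"ry":0,"rz":0,"grip":0.03},{"x":0.004,"y":-0.35,"z":0,"rx":0,"ry":0,"rz":0,"grip":0.03},{"x":0.004,"y":-0.38,"z":0,"rx":0,"ry":0,"rz":0,"grip":0.03},{"x":0.004,"y":-0.41,"z":0,"rx":0,"ry":0,"rz":0,"grip":0.03},{"x":0.004,"y":-0.44,"z":0,"rx":0,"ry":0,"rz":0,"grip":0.03},{"x":0.004,"y":-0.47,"z":0,"rx":0,"ry":0,"rz":0,"grip":0.03},{"x":0.004,"y":-0.5,"z":0,"rx":0,"ry":0,"rz":0,"grip":0.03},{"x":0.004,"y":-0.517,"z":0,"rx":0,"ry":0,"rz":0,"grip":0.03},{"x":0.004,"y":-0.525,"z":0,"rx":0,"ry":0,"rz":0,"grip":0.03}]'
python3 -m pendant '[{"x":0,"y":0,"z":0,"rx":0,"ry":0,"rz":0,"grip":0.03},{"x":0,"y":0,"z":0,"rx":0,"ry":0,"rz":0,"grip":0.03},{"x":0,"y":0,"z":0,"rx":0,"ry":0,"rz":0,"grip":0.03}]'
```

```text
t: 41.82
eef_pos: [0.5085, -0.2314, 0.2232]
tool_rot: [-0.702, 0.703, -0.081, 0.08]
contact_force: [0.2, 0.7, -2.7]
opening: 0.0344
t: 42.07
eef_pos: [0.5101, -0.2268, 0.2241]
tool_rot: [0.703, -0.702, 0.079, -0.079]
contact_force: [-0.1, 0.3, -3.5]
opening: 0.0349
```

```bash
python3 -m pendant '[{"x":0,"y":0,"z":-0.015,"rx":0,"ry":0,"rz":0,"grip":0.03},{"x":0,"y":0,"z":-0.04,"rx":0,"ry":0,"rz":0,"grip":0.03},{"x":0,"y":0,"z":-0.065,"rx":0,"ry":0,"rz":0,"grip":0.03},{"x":0,"y":0,"z":-0.09,"rx":0,"ry":0,"rz":0,"grip":0.03},{"x":0,"y":0,"z":-0.11,"rx":0,"ry":0,"rz":0,"grip":0.03},{"x":0,"y":0,"z":-0.122,"rx":0,"ry":0,"rz":0,"grip":0.03},{"x":0,"y":0,"z":-0.13,"rx":0,"ry":0,"rz":0,"grip":0.03},{"x":0,"y":0,"z":-0.13,"rx":0,"ry":0,"rz":0,"grip":0.03},{"x":0,"y":0,"z":-0.13,"rx":0,"ry":0,"rz":0,"grip":0.03},{"x":0,"y":0,"z":-0.13,"rx":0,"ry":0,"rz":0,"grip":0.03}]'
python3 - <<'E'
from h import *
p,d=cams.camera("wrist");cv2.imwrite("pics/w15.png",p)
E
```

```text
t: 42.9
eef_pos: [0.5105, -0.228, 0.0952]
tool_rot: [-0.703, 0.703, -0.079, 0.08]
contact_force: [0.0, 0.1, -2.9]
opening: 0.0351
```

View pics/w15.png

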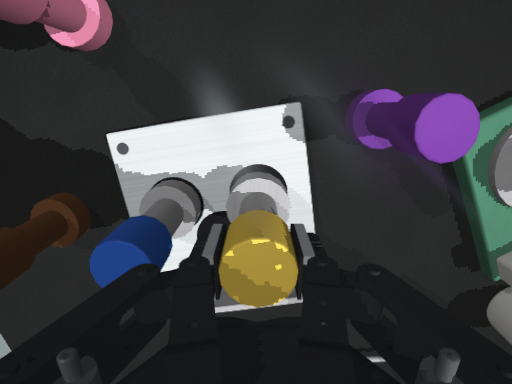

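Yellow is above its pad, and blue stands undisturbed at (170,210). Final descent.

```bash
python3 -m pendant '[{"x":0.0003,"y":-0.0002,"z":-0.005,"rx":0,"ry":0,"rz":0,"grip":0.03},{"x":0.0003,"y":-0.0002,"z":-0.01,"rx":0,"ry":0,"rz":0,"grip":0.03},{"x":0.0003,"y":-0.0002,"z":-0.015,"rx":0,"ry":0,"rz":0,"grip":0.03},{"x":0.0003,"y":-0.0002,"z":-0.018,"rx":0,"ry":0,"rz":0,"grip":0.03},{"x":0.0003,"y":-0.0002,"z":-0.018,"rx":0,"ry":0,"rz":0,"grip":0.03},{"x":0.0003,"y":-0.0002,"z":-0.018,"rx":0,"ry":0,"rz":0,"grip":0.03}]'
python3 -m pendant '[{"x":0,"y":0,"z":-0.001,"rx":0,"ry":0,"rz":0,"grip":0.03},{"x":0,"y":0,"z":-0.001,"rx":0,"ry":0,"rz":0,"grip":0.03},{"x":0,"y":0,"z":-0.001,"rx":0,"ry":0,"rz":0,"grip":0.03}]'
```

```text
t: 43.45
eef_pos: [0.5103, -0.2284, 0.076]
tool_rot: [-0.703, 0.703, -0.079, 0.079]
contact_force: [0.3, 0.3, -3.1]
opening: 0.0349
t: 43.7
eef_pos: [0.5104, -0.2284, 0.0754]
tool_rot: [-0.703, 0.703, -0.079, 0.079]
contact_force: [-1.2, 1.0, 3.1]
opening: 0.0345
```

```bash
python3 -m pendant '[{"x":0,"y":0,"z":-0.0002,"rx":0,"ry":0,"rz":0,"grip":0.03},{"x":0,"y":0,"z":-0.0002,"rx":0,"ry":0,"rz":0,"grip":0.036},{"x":0,"y":0,"z":-0.0002,"rx":0,"ry":0,"rz":0,"grip":0.04},{"x":0,"y":0,"z":0,"rx":0,"ry":0,"rz":0,"grip":0.048},{"x":0,"y":0,"z":0,"rx":0,"ry":0,"rz":0,"grip":0.056},{"x":0,"y":0,"z":0,"rx":0,"ry":0,"rz":0,"grip":0.056},{"x":0,"y":0,"z":0.01,"rx":0,"ry":0,"rz":0,"grip":0.056},{"x":0,"y":0,"z":0.025,"rx":0,"ry":0,"rz":0,"grip":0.056},{"x":0,"y":0,"z":0.05,"rx":0,"ry":0,"rz":0,"grip":0.056},{"x":0,"y":0,"z":0.08,"rx":0,"ry":0,"rz":0,"grip":0.056},{"x":0,"y":0,"z":0.11,"rx":0,"ry":0,"rz":0,"grip":0.056},{"x":0,"y":0,"z":0.14,"rx":0,"ry":0,"rz":0,"grip":0.056},{"x":0,"y":0,"z":0.16,"rx":0,"ry":0,"rz":0,"grip":0.056},{"x":0,"y":0,"z":0.16,"rx":0,"ry":0,"rz":0,"grip":0.056},{"x":0,"y":0,"z":0.16,"rx":0,"ry":0,"rz":0,"grip":0.056}]'
python3 - <<'E'
from h import *
p,d=cams.camera("wrist");cv2.imwrite("pics/w16.png",cv2.resize(p[110:250,150:350],None,fx=4,fy=4,interpolation=cv2.INTER_CUBIC))
p,d=cams.camera("side");cv2.imwrite("pics/s16.png",cv2.resize(p[120:320,160:350],None,fx=3,fy=3))
E
```

```text
t: 44.95
eef_pos: [0.5105, -0.2285, 0.2365]
tool_rot: [-0.702, 0.703, -0.079, 0.08]
contact_force: [-1.2, -0.5, -0.1]
opening: 0.0559
```

View pics/w16.png

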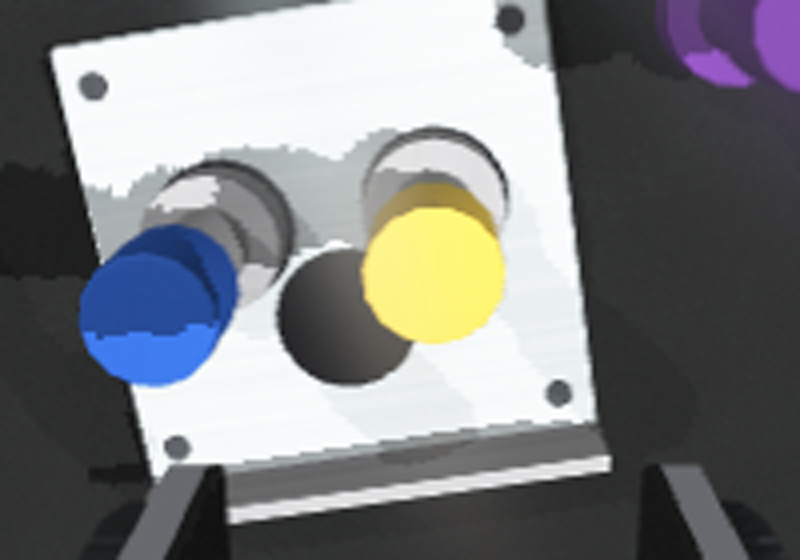

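View pics/s16.png

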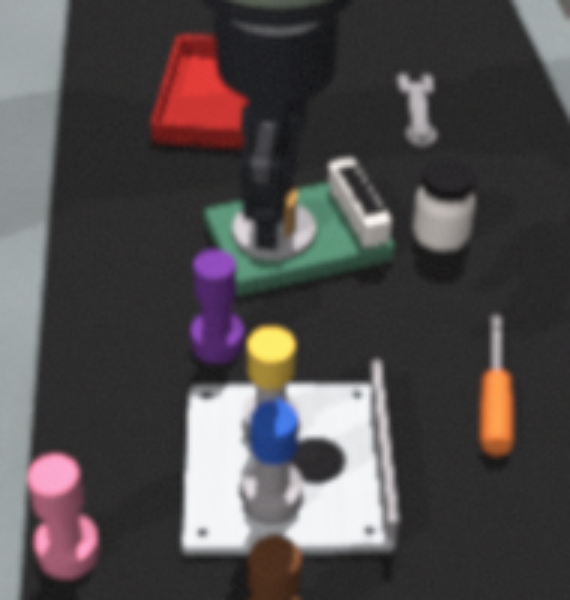

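Both shafts stand upright on their own pads, with the same ring pattern as at the start. The bushing is on the pin and the bystanders look untouched. The gripper is clear above everything, so I'm handing in.

```bash
python3 - <<'E'
from workcell import manip,observe
s=observe();print(s["t"],s["eef_pos"],abs(s["joint_velocities"]).max())
print(manip.finish_job())
E
```

```text
45.05 [ 0.51002039 -0.22828276  0.23485842] 0.013366088863993406
the job is handed in; nothing more can be done
None
```

The job is done and handed in at 45 s of the 128 s allowed; no verdict was reported. I stood the yellow and then the blue shaft in the red tray and put the bushing over the gauge pin. Then I returned each shaft to the rack pad it came from, blue first.

**Last checks:**
- **Shafts:** each was put back within about 0.4 mm of where the gripper first took it. The final wrist view shows both upright on their pads.
- **Bushing:** it touched down at the predicted height, and pictures after release show it flat on the disc with the pin inside the bore. In the final side view the gripper partly hid it.
- **Forces:** the highest force I read was about 15 N, while setting yellow down in the tray. I only read forces at the end of each move.
- **Other objects:** nothing tipped, and the jar, wrench and screwdriver look untouched.

No check failed. The only disagreement was 2–4 mm between the top and wrist cameras, mostly in x, which was within the play available.

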